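# Load the radio-battery charging tray

### The arm

A 7-joint arm with a two-finger parallel gripper is mounted at the origin on the work surface. World frame = base frame: x ahead of the robot, y to its left, z up, the work surface at z = 0. Lengths are in m, angles in rad, forces in N, time in s.
With the tool pointing down it reaches from about 0.35 to 0.9 m from the base axis. Payload 8.1 kg.
Tool frame: the origin (TCP) lies at the very end of the fingers, on their centre line; the grasp point (between the pads) lies 19 mm behind it; x points along the fingers, z is the direction in which the jaws open and shut, and the axes are right-handed (so a half turn about x gives the same grasp; the last joint's range is limited). The gripper opens to 92 mm and grips with 3 to 60 N. Pads are 19 mm wide; open, the fingers measure 130 mm over their backs; the gripper's body (75 mm by 190 mm) begins 47 mm behind the grasp point.
Start: joints at [-0.103, 0.434, 0.025, 1.573, -0.012, 1.134, -0.075], TCP at [0.625, -0, 0.227] pointing down, gripper open.
Joint ranges: [-2.62, 2.62], [-0.44, 2.09], [-1.27, 1.32], [0.08, 2.57], [-1.32, 4.46], [0.12, 2], [-2.74, 2.74]. Speed limits (rad/s): [2.22, 2.22, 3.01, 3.01, 3.14, 3.14, 3.14].

### API

Orientations are given as a rotation vector (axis times angle).
In Python, from bench import * gives the robot as it stands. The module is installed in compiled form; this text tells all that it offers.
- The arm moves only by the shell command python3 -m crank 'ROWS' [FORCE]. ROWS is JSON, a list of rows, each a list of 5 numbers: the opening, from 0 (shut) to 1 (fully open), then the shift along the tool's x, y, z in mm, then the turn about the tool's x in degrees. A call has 1 to 12 rows; each row shifts and turns the commanded pose from where the row before left it, along the tool's axes as they then stand; what a row does not reach is not made up. A row lasts 1/12 s, in which the tool goes at most 41.7 mm and 7.16 degrees, less where a joint would pass 70% of its speed; a pose out of reach is approached as far as the arm can. A call with a gripper value outside its range is refused whole. The fingers move at their own pace and stop on an object; FORCE is the grip in N (left out, the last holds). Time passes only in rows, so rows that do not move let the fingers close. It gives the time, the measured TCP pose, the force and the opening at its end, in the units of the state.
- get_obs(): the state, without advancing time (a new reading comes with each control period).
- capture(name): name is "scene" or "side" or "wrist"; returns a dict with "frame" (384x512x3 uint8, red, green, blue), "depth" (384x512 float32, m along the optical axis (not along the pixel's ray), 0 where there is no reading), "fov_y" (degrees; the focal length in pixels is half the picture's height over the tangent of half this angle, whatever the lens; pixels are square), "cx", "cy" (the principal point, pixels), "view" (4x4, takes a point from world to camera coordinates). Camera axes: x right, y up, looking along -z (the intrinsics and any distortion apply to the point x, -y, -z); pixel columns grow to the right and rows downward; lengths in m; the calibration is good to about 2 mm. A picture is of the moment at which its call begins.
- job_done(): hands the job in, once; it reports no verdict.
The state is a dict: "clock": time; "joints": joint angles; "joint_velocities": joint speeds; "effort": joint torques, N m; "ee_pos": TCP position; "tool_rot": TCP orientation; "ft_force": force on the tool from outside, world axes, zero at the start; "ft_torque": the same for the moment, N m; "finger_gap": opening from 0.0 (shut) to 1.0 (fully open).
Only numpy, scipy, OpenCV 4.12 (cv2) and the standard library are available. Lean on these libraries where they do the work, as an engineer would, in place of code of your own. Each camera call takes 0.05 s, during which the arm holds its last target.

### The job

Put every loose radio battery on the desk on charge: pull the charging cabinet's tray right out, press each battery into a free bay, brass contacts towards the back of the cabinet, until it snaps in flush with the tray, then push the tray fully shut and press the green start button on the cabinet. Leave the batteries that are already charging in their bays, and do not knock over or shove away the other things on the desk.

Things in the scene. Friction and masses are not known exactly. Their poses are not given: they have to be found in the camera images.
- cabinet: Desktop battery-charging cabinet, fixed: light grey steel box 312 mm wide (y), 225 deep (x), 92 high, with one pull-out tray. Origin: on the desk under the middle of its front opening; x points into the cabinet (the rear), y to the left seen from its front, z up. The fascia over the tray reaches down to 70 mm above the desk: a battery more than 8 mm proud of the tray strikes it.
- drawer (a joint): How far the charging tray is pulled out along the cabinet's -x, in m: 0 shut, 0.200 fully out (end stop; then all six bays are clear of the cabinet). Stays where it is left; about 5 N of friction.
- drawer_handle (a point): Middle of the tray's steel bar handle: 12 mm thick, 120 mm long along the cabinet's y, 48 mm over the desk, 30 mm of free space between it and the tray's front panel (312 mm wide, top edge 69 mm over the desk). Moves with the tray.
- tray (a point): Middle of the tray's six battery bays (2 rows of 3), at their floor height, 36 mm over the desk; axes as the cabinet's; moves with the tray. Bays are centred at x = -49 (front row) and +49 mm, y = -84, 0, +84 mm. Each is a recess 84 (x) by 52 mm (y), 26 deep, mouth bevelled 4 mm, so a battery sits loosely, its top flush with the deck 62 mm over the desk. Brass strips mark the rear end.
- pack1: Loose radio battery lying flat on the desk, 80 x 48 x 26 mm (x, y, z), about 160 g: light grey top, teal label, dark sides, a groove across each end. Origin: middle of its underside; +x points to the end with three brass contacts. May be absent.
- pack2: Like pack1. Laid in a bay, it stops about 18 mm too high on a sprung nose in each end wall (13 mm over the bay's floor); a downward press of 10 to 15 N pushes it past, and the noses snap into its end grooves and hold it.
- pack3: Like pack1. Beside the middle of each long side of a bay is a finger scoop, 44 mm long and 32 mm wide, its bottom 12 mm below the bay's floor, so fingers can hold a battery by its long sides while it goes in.
- pack4: Like pack1; may be absent too, like any of the four (three or four are there).
- pack1_contact (a point): Middle of the top edge of the contact end of pack1: 40 mm along its x, 26 mm up.
- pack2_contact (a point): Middle of the top edge of the contact end of pack2: 40 mm along its x, 26 mm up.
- pack3_contact (a point): Middle of the top edge of the contact end of pack3: 40 mm along its x, 26 mm up.
- pack4_contact (a point): Middle of the top edge of the contact end of pack4: 40 mm along its x, 26 mm up.
- old1: A battery like pack1, already charging in the front-row bay at x = -49, y = -84 mm of point tray, contacts to the rear. Origin: middle of its underside. Absent if that bay is free.
- old2: A battery like pack1, already charging in the front-row bay at x = -49, y = 0 mm of point tray, contacts to the rear. Origin: middle of its underside. Absent if that bay is free.
- old3: A battery like pack1, already charging in the front-row bay at x = -49, y = 84 mm of point tray, contacts to the rear. Origin: middle of its underside. Absent if that bay is free.
- old4: A battery like pack1, already charging in the back-row bay at x = 49, y = -84 mm of point tray, contacts to the rear. Origin: middle of its underside. Absent if that bay is free.
- old5: A battery like pack1, already charging in the back-row bay at x = 49, y = 0 mm of point tray, contacts to the rear. Origin: middle of its underside. Absent if that bay is free.
- old6: A battery like pack1, already charging in the back-row bay at x = 49, y = 84 mm of point tray, contacts to the rear. Origin: middle of its underside. Absent if that bay is free.
- start (a joint): Travel of the green start button, in m: 0 up, 0.006 fully pressed (about 5 N); springs back. It is 28 mm across, pressed downward, on the cabinet's top: its middle at x = 26 mm, y = -60 mm of the cabinet, its top 114 mm over the desk.
- tape: Bystander: small roll of tape lying flat, 44 mm across, 19 mm high. Origin: middle of its underside.
- stapler: Bystander: red desk stapler, 130 x 34 x 41 mm. Origin: middle of its underside.
- mug: Bystander: blue mug, 80 mm across, 92 mm high, standing. Origin: middle of its underside.
- scanner: Bystander: hand-held barcode scanner lying on its side, about 95 x 155 mm, 52 mm high. Origin: under the back of its head.
- radio: Bystander: two-way radio lying on its back, 115 x 58 x 36 mm plus an 85 mm aerial along +x. Origin: middle of its underside.

How it is judged:
On the way, in this order (a step that is already met when the one before it is completed fails the run):
1. the tray is pulled out (more than 180 mm) (value of joint drawer above 0.18 m), for 0.2 s.
2. every loose battery is seated in a bay, flush with the tray, contacts to the rear (height (world z) of pack1 between 0.033 and 0.0385 m and angle between each of pack1, pack2, pack3, pack4's own z axis and vertical below 0.06 rad and ((x of pack1 in the frame of tray between -0.055 and -0.043 m and y of pack1 in the frame of tray between -0.09 and -0.078 m and x of pack1_contact in the frame of tray above -0.019 m) or (x of pack1 in the frame of tray between -0.055 and -0.043 m and y of pack1 in the frame of tray between -0.006 and 0.006 m and x of pack1_contact in the frame of tray above -0.019 m) or (x of pack1 in the frame of tray between -0.055 and -0.043 m and y of pack1 in the frame of tray between 0.078 and 0.09 m and x of pack1_contact in the frame of tray above -0.019 m) or (x of pack1 in the frame of tray between 0.043 and 0.055 m and y of pack1 in the frame of tray between -0.09 and -0.078 m and x of pack1_contact in the frame of tray above 0.079 m) or (x of pack1 in the frame of tray between 0.043 and 0.055 m and y of pack1 in the frame of tray between -0.006 and 0.006 m and x of pack1_contact in the frame of tray above 0.079 m) or (x of pack1 in the frame of tray between 0.043 and 0.055 m and y of pack1 in the frame of tray between 0.078 and 0.09 m and x of pack1_contact in the frame of tray above 0.079 m)) and height (world z) of pack2 between 0.033 and 0.0385 m and ((x of pack2 in the frame of tray between -0.055 and -0.043 m and y of pack2 in the frame of tray between -0.09 and -0.078 m and x of pack2_contact in the frame of tray above -0.019 m) or (x of pack2 in the frame of tray between -0.055 and -0.043 m and y of pack2 in the frame of tray between -0.006 and 0.006 m and x of pack2_contact in the frame of tray above -0.019 m) or (x of pack2 in the frame of tray between -0.055 and -0.043 m and y of pack2 in the frame of tray between 0.078 and 0.09 m and x of pack2_contact in the frame of tray above -0.019 m) or (x of pack2 in the frame of tray between 0.043 and 0.055 m and y of pack2 in the frame of tray between -0.09 and -0.078 m and x of pack2_contact in the frame of tray above 0.079 m) or (x of pack2 in the frame of tray between 0.043 and 0.055 m and y of pack2 in the frame of tray between -0.006 and 0.006 m and x of pack2_contact in the frame of tray above 0.079 m) or (x of pack2 in the frame of tray between 0.043 and 0.055 m and y of pack2 in the frame of tray between 0.078 and 0.09 m and x of pack2_contact in the frame of tray above 0.079 m)) and height (world z) of pack3 between 0.033 and 0.0385 m and ((x of pack3 in the frame of tray between -0.055 and -0.043 m and y of pack3 in the frame of tray between -0.09 and -0.078 m and x of pack3_contact in the frame of tray above -0.019 m) or (x of pack3 in the frame of tray between -0.055 and -0.043 m and y of pack3 in the frame of tray between -0.006 and 0.006 m and x of pack3_contact in the frame of tray above -0.019 m) or (x of pack3 in the frame of tray between -0.055 and -0.043 m and y of pack3 in the frame of tray between 0.078 and 0.09 m and x of pack3_contact in the frame of tray above -0.019 m) or (x of pack3 in the frame of tray between 0.043 and 0.055 m and y of pack3 in the frame of tray between -0.09 and -0.078 m and x of pack3_contact in the frame of tray above 0.079 m) or (x of pack3 in the frame of tray between 0.043 and 0.055 m and y of pack3 in the frame of tray between -0.006 and 0.006 m and x of pack3_contact in the frame of tray above 0.079 m) or (x of pack3 in the frame of tray between 0.043 and 0.055 m and y of pack3 in the frame of tray between 0.078 and 0.09 m and x of pack3_contact in the frame of tray above 0.079 m)) and height (world z) of pack4 between 0.033 and 0.0385 m and ((x of pack4 in the frame of tray between -0.055 and -0.043 m and y of pack4 in the frame of tray between -0.09 and -0.078 m and x of pack4_contact in the frame of tray above -0.019 m) or (x of pack4 in the frame of tray between -0.055 and -0.043 m and y of pack4 in the frame of tray between -0.006 and 0.006 m and x of pack4_contact in the frame of tray above -0.019 m) or (x of pack4 in the frame of tray between -0.055 and -0.043 m and y of pack4 in the frame of tray between 0.078 and 0.09 m and x of pack4_contact in the frame of tray above -0.019 m) or (x of pack4 in the frame of tray between 0.043 and 0.055 m and y of pack4 in the frame of tray between -0.09 and -0.078 m and x of pack4_contact in the frame of tray above 0.079 m) or (x of pack4 in the frame of tray between 0.043 and 0.055 m and y of pack4 in the frame of tray between -0.006 and 0.006 m and x of pack4_contact in the frame of tray above 0.079 m) or (x of pack4 in the frame of tray between 0.043 and 0.055 m and y of pack4 in the frame of tray between 0.078 and 0.09 m and x of pack4_contact in the frame of tray above 0.079 m))), for 0.3 s.
3. the tray is pushed fully shut (within 5 mm) (value of joint drawer below 0.005 m), for 0.3 s.
4. the start button is pressed (at least 4 mm) with the tray shut (value of joint start above 0.004 m and value of joint drawer below 0.005 m), for 0.1 s.
At the end, for the whole second after the job is handed in: Every loose battery in a bay: within 6 mm of its middle, level, underside within 2.5 mm of the bay floor (top flush), contacts to the rear; batteries already charging within 6 mm of their places; tray shut within 5 mm; button up again (all of step 2 and x of old1 in the frame of tray between -0.055 and -0.043 m and y of old1 in the frame of tray between -0.09 and -0.078 m and height (world z) of each of old1, old2, old3, old4, old5, old6 below 0.0385 m and angle between each of old1, old2, old3, old4, old5, old6's own z axis and vertical below 0.06 rad and x of old2 in the frame of tray between -0.055 and -0.043 m and y of old2 in the frame of tray between -0.006 and 0.006 m and x of old3 in the frame of tray between -0.055 and -0.043 m and y of old3 in the frame of tray between 0.078 and 0.09 m and x of old4 in the frame of tray between 0.043 and 0.055 m and y of old4 in the frame of tray between -0.09 and -0.078 m and x of old5 in the frame of tray between 0.043 and 0.055 m and y of old5 in the frame of tray between -0.006 and 0.006 m and x of old6 in the frame of tray between 0.043 and 0.055 m and y of old6 in the frame of tray between 0.078 and 0.09 m and value of joint drawer below 0.005 m and value of joint start below 0.002 m); the robot touches nothing.
It fails at once if the tape is knocked over or shoved more than 60 mm (distance of tape from where it was at the start of the episode above 0.06 m or angle between tape's own z axis and vertical above 0.6 rad).
It fails at once if the stapler is knocked over or shoved more than 60 mm (distance of stapler from where it was at the start of the episode above 0.06 m or angle between stapler's own z axis and vertical above 0.6 rad).
It fails at once if the mug is knocked over or shoved more than 60 mm (distance of mug from where it was at the start of the episode above 0.06 m or angle between mug's own z axis and vertical above 0.6 rad).
It fails at once if the scanner is knocked over or shoved more than 60 mm (distance of scanner from where it was at the start of the episode above 0.06 m or angle between scanner's own z axis and vertical above 0.6 rad).
It fails at once if the radio is knocked over or shoved more than 60 mm (distance of radio from where it was at the start of the episode above 0.06 m or angle between radio's own z axis and vertical above 0.6 rad).
Of old1, old2, old3, old4, old5, old6 only 1 to 2 are there at a start; the rules pass over those that are not, and their reading is None.
Of pack1, pack2, pack3, pack4 only 3 to 4 are there at a start; the rules pass over those that are not, and their reading is None.
At some moment in a run one of pack1, pack2, pack3, pack4 may be knocked a few centimetres aside while the robot is not near it.
It also fails if it takes over 210 s, if anything falls off the work surface, if the arm or the gripper's body presses on something with over 40 N, if the wrist force passes 120 N, or if a joint passes its speed limit or range.

## Working session

There is one attempt and no reset: what is moved stays moved. The work goes in short steps, Python scripts to look and compute and a shell command to move; the robot and the scene stay as the last step left them, time stands still between calls to the robot, and variables do not carry over. Pictures are saved under pics/ and viewed, and the job is handed in when it is done.

```bash
ls; mkdir -p pics; cat > h.py <<'E'
import numpy as np, cv2
from bench import *
def K(c):
    f=192/np.tan(np.radians(c["fov_y"])/2); return f,c["cx"],c["cy"]
def save(c,n,s=1):
    im=c["frame"][:,:,::-1]
    if s!=1: im=cv2.resize(im,None,fx=s,fy=s)
    cv2.imwrite("pics/"+n,im)
def world(c,u,v,z=None):
    f,cx,cy=K(c); V=np.array(c["view"]); R=V[:3,:3]; o=-R.T@V[:3,3]
    d=R.T@np.array([(u-cx)/f,-(v-cy)/f,-1])
    if z is None:
        return o+d*c["depth"][int(round(v)),int(round(u))]
    return o+d*(z-o[2])/d[2]
def proj(c,p):
    f,cx,cy=K(c); V=np.array(c["view"]); q=V[:3,:3]@np.array(p)+V[:3,3]
    return cx+f*q[0]/-q[2], cy-f*q[1]/-q[2]
E
python3 - <<'E'
from h import *
o=get_obs(); print(o)
for n in ["scene","side","wrist"]:
    c=capture(n); save(c,n+"0.png",1.5); print({k:v for k,v in c.items() if k not in("frame","depth")})
E
```

```text
pics
{'clock': 0.0, 'joints': array([-0.10257263,  0.43517951,  0.02496781,  1.57409524, -0.01162179,
        1.13398936, -0.07509685]), 'joint_velocities': array([-0.00083696,  0.00112634, -0.00030108, -0.00031788, -0.00121535,
        0.0011594 ,  0.00013232]), 'effort': array([ 3.89017032e-04, -6.67853522e+01,  9.84863900e-01, -3.14464223e+01,
       -6.05165795e-02,  4.27553023e-02,  1.12382318e-04]), 'ee_pos': array([ 6.24492623e-01, -6.37708024e-05,  2.25972627e-01]), 'tool_rot': array([-1.39124462e-05,  1.57231823e+00, -1.68754461e-04]), 'ft_force': array([-0.29337657,  1.2232845 , -0.65342188]), 'ft_torque': array([ 0.03793121,  0.01415003, -0.04750468]), 'finger_gap': 1.0035364317051394}
{'fov_y': 53.85113114105779, 'cx': 250.69353155159322, 'cy': 188.7400407718512, 'view': array([[-0.29087179,  0.95667264, -0.0130794 ,  0.15931189],
       [-0.74684368, -0.21848729,  0.62808266,  0.37078312],
       [ 0.59801181,  0.19245979,  0.7780367 , -1.72489795],
       [ 0.        ,  0.        ,  0.        ,  1.        ]])}
{'fov_y': 57.47196854903739, 'cx': 258.1387407325379, 'cy': 193.31446346836918, 'view': array([[ 0.95484394, -0.29706329, -0.00514247, -0.55484559],
       [ 0.20611428,  0.649844  ,  0.7315871 , -0.16444599],
       [-0.21398587, -0.69961144,  0.68172859, -0.95904799],
       [ 0.        ,  0.        ,  0.        ,  1.        ]])}
{'fov_y': 65.12432567342601, 'cx': 256.65414780231333, 'cy': 189.33363367617562, 'view': array([[ 9.99996781e-01, -4.49894035e-04, -2.49695539e-03,
        -6.22487996e-01],
       [-3.33976612e-04,  9.52247735e-01, -3.05326285e-01,
         3.89697939e-02],
       [ 2.51508459e-03,  3.05326136e-01,  9.52244520e-01,
        -3.92999139e-01],
       [ 0.00000000e+00,  0.00000000e+00,  0.00000000e+00,
         1.00000000e+00]])}
```

View pics/scene0.png

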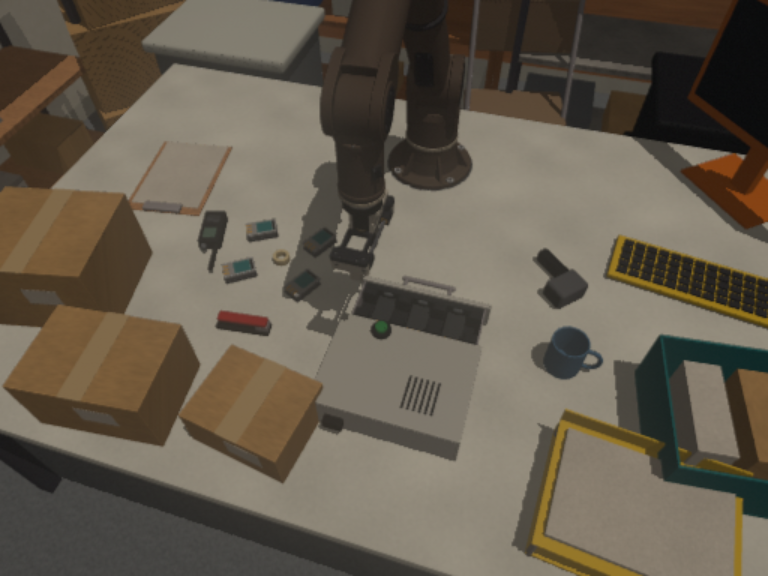

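View pics/side0.png

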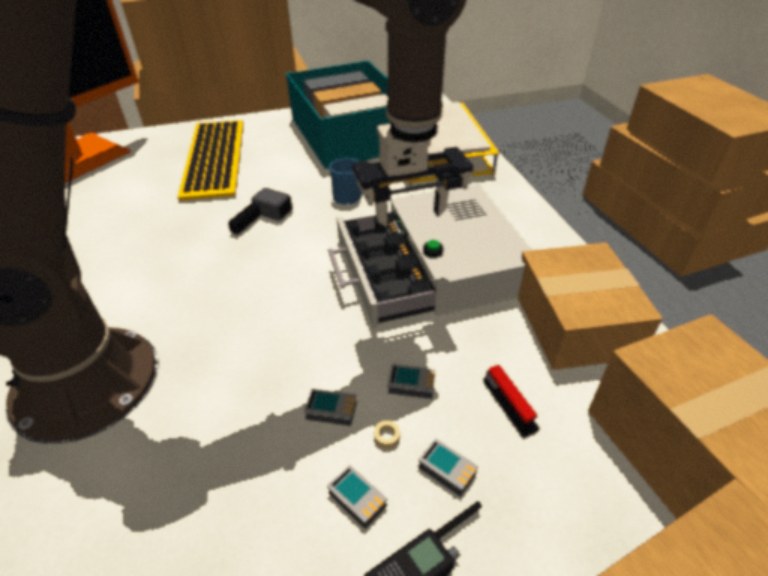

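View pics/wrist0.png

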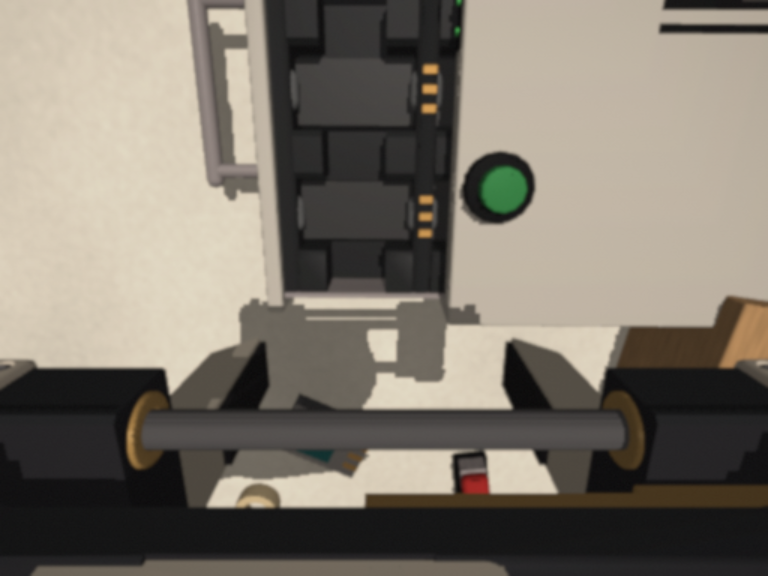

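The arm is over the tray, which is already partly out. Four loose packs lie to the right of the cabinet: in the scene view at about (262,229), (320,240), (239,268) and (302,284). The tape sits between them. The next step is to zoom in and measure.

```bash
python3 - <<'E'
from h import *
a=capture("scene");b=capture("side");w=capture("wrist")
def crop(c,x0,y0,x1,y1,n):
    im=c["frame"][y0:y1,x0:x1,::-1]; s=min(800/(x1-x0),600/(y1-y0)); cv2.imwrite("pics/"+n,cv2.resize(im,None,fx=s,fy=s,interpolation=cv2.INTER_CUBIC)); print(n,s)
crop(a,130,130,340,290,"sc1.png"); crop(b,190,120,390,270,"sd1.png"); crop(b,190,230,370,365,"sd2.png")
for n,c in (("scene",a),("side",b),("wrist",w)):
    hsv=cv2.cvtColor(c["frame"],cv2.COLOR_RGB2HSV)
    for nm,lo,hi in (("teal",(80,70,25),(100,255,255)),("green",(50,110,50),(75,255,255)),("brass",(10,90,90),(22,255,255))):
        m=cv2.inRange(hsv,lo,hi)
        k,_,st,ce=cv2.connectedComponentsWithStats(m)
        for i in range(1,k):
            if 6<st[i,4]<900:
                u,v=ce[i]; p=world(c,u,v); print(n,nm,st[i,4],ce[i].round(1),p.round(3))
E
```

```text
sc1.png 3.75
sd1.png 4.0
sd2.png 4.444444444444445
scene teal 45 [175.9 150.7] [ 0.416 -0.355  0.025]
scene teal 57 [160.9 177.1] [ 0.561 -0.353  0.024]
scene green 27 [253.7 217. ] [0.699 0.057 0.117]
scene brass 168 [99.7  8.5] [-0.643 -1.358 -0.018]
scene brass 54 [223.2  12. ] [-1.02  -0.673 -0.129]
scene brass 78 [49.8 18.6] [-0.451 -1.591 -0.02 ]
scene brass 846 [24.5 62.2] [-0.216 -1.692 -0.193]
scene brass 853 [343.1  70.3] [-0.815  0.195 -0.293]
scene brass 24 [370.9  67.2] [-0.888  0.36  -0.287]
scene brass 66 [75.8 75.1] [-0.417 -1.544 -0.39 ]
scene brass 118 [ 94.9 122.5] [ 0.337 -0.784  0.004]
scene brass 172 [136.7 127. ] [ 0.31  -0.593  0.002]
scene brass 281 [482.1 109.7] [-0.201  0.84   0.019]
scene brass 344 [503.9 132. ] [-0.082  0.921  0.012]
scene brass 625 [448.2 191.1] [0.329 0.685 0.026]
scene brass 80 [431.1 165.3] [0.211 0.627 0.022]
scene brass 30 [456.9 169.9] [0.207 0.721 0.021]
scene brass 7 [437.  172.9] [0.243 0.649 0.02 ]
scene brass 28 [473.5 174.8] [0.213 0.781 0.019]
scene brass 8 [461.5 178.5] [0.248 0.736 0.022]
scene brass 14 [150.2 179.7] [ 0.5
[... 3307 characters left out ...]
 0.082]
wrist green 22 [303.6  20.5] [0.665 0.144 0.082]
wrist green 820 [334.9 125.8] [0.692 0.055 0.114]
wrist brass 81 [286.1  45.6] [0.652 0.127 0.063]
wrist brass 72 [285.8  59. ] [0.652 0.114 0.064]
wrist brass 73 [285.3  72. ] [0.652 0.102 0.064]
wrist brass 61 [283.4 132.8] [0.651 0.042 0.063]
wrist brass 64 [282.8 144. ] [0.651 0.031 0.064]
wrist brass 66 [282.5 155. ] [0.651 0.019 0.063]
wrist brass 288 [ 89.1 288.6] [0.576 0.03  0.313]
wrist brass 39 [420.7 269.4] [0.671 0.033 0.308]
wrist brass 8 [426.6 289.6] [0.671 0.03  0.313]
wrist brass 25 [235.9 304.4] [ 0.593 -0.204  0.028]
wrist brass 23 [232.5 310.7] [ 0.588 -0.214  0.028]
wrist brass 20 [422.7 309.6] [0.671 0.024 0.314]
```

View pics/sd1.png

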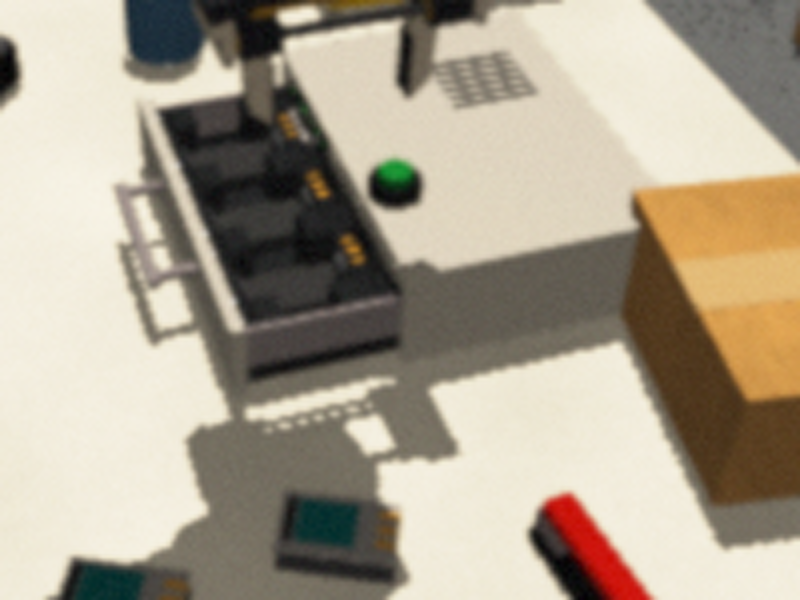

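View pics/sd2.png

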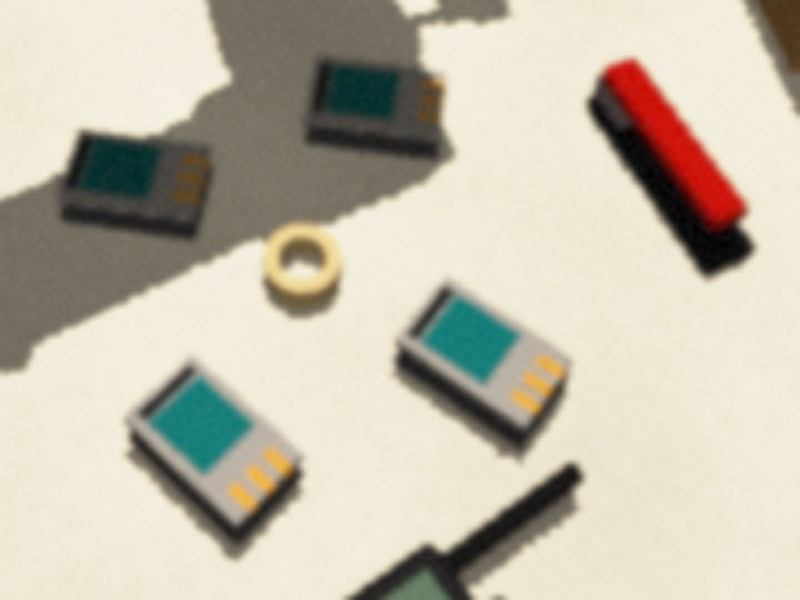

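View pics/sc1.png

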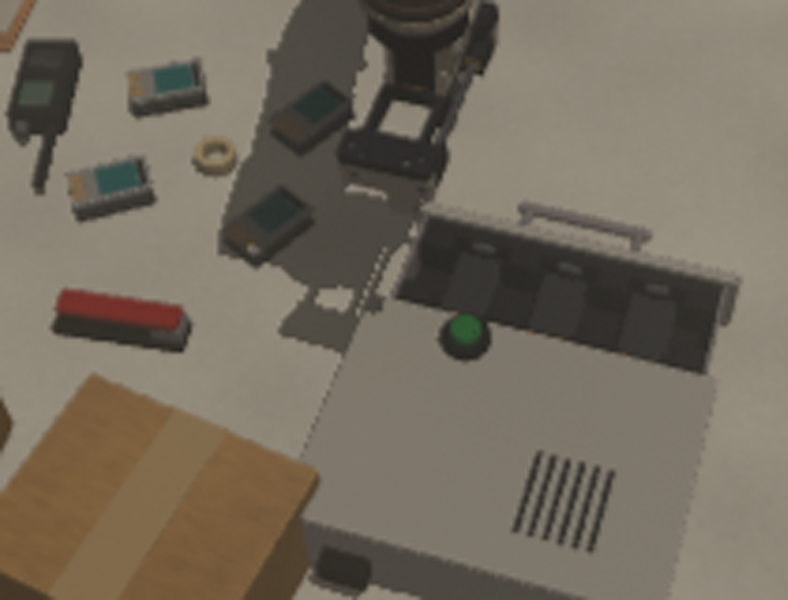

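```bash
python3 - <<'E'
from h import *
w=capture("wrist")
# handle / panel: points along rows
for v in (30,60,90,100,120,150,170):
    print(v,[(u,*world(w,u,v).round(3)) for u in (130,133,136,139,142,150,160,170,174,178,182,186)])
E
```

```text
30 [(130, np.float64(0.498), np.float64(0.142), np.float64(0.055)), (133, np.float64(0.501), np.float64(0.142), np.float64(0.054)), (136, np.float64(0.504), np.float64(0.142), np.float64(0.054)), (139, np.float64(0.506), np.float64(0.143), np.float64(0.05)), (142, np.float64(0.492), np.float64(0.151), np.float64(0.002)), (150, np.float64(0.5), np.float64(0.152), np.float64(-0.001)), (160, np.float64(0.512), np.float64(0.152), np.float64(-0.0)), (170, np.float64(0.542), np.float64(0.139), np.float64(0.071)), (174, np.float64(0.545), np.float64(0.139), np.float64(0.07)), (178, np.float64(0.547), np.float64(0.14), np.float64(0.063)), (182, np.float64(0.551), np.float64(0.14), np.float64(0.063)), (186, np.float64(0.555), np.float64(0.14), np.float64(0.063))]
60 [(130, np.float64(0.474), np.float64(0.12), np.float64(0.002)), (133, np.float64(0.497), np.float64(0.115), np.float64(0.054)), (136, np.float64(0.501), np.float64(0.114), np.float64(0.055)), (139, np.float64(0.503), np.float64(0.115), np.float64(0.053)), (142, np.float64(0.504), np.float64(0.115), np.float64(0.048)), (150, np.flo
[... 3562 characters left out ...]
, np.float64(0.46), np.float64(-0.014), np.float64(0.001)), (136, np.float64(0.464), np.float64(-0.014), np.float64(0.001)), (139, np.float64(0.468), np.float64(-0.014), np.float64(0.001)), (142, np.float64(0.472), np.float64(-0.014), np.float64(0.0)), (150, np.float64(0.482), np.float64(-0.014), np.float64(0.0)), (160, np.float64(0.496), np.float64(-0.014), np.float64(0.001)), (170, np.float64(0.509), np.float64(-0.013), np.float64(0.002)), (174, np.float64(0.514), np.float64(-0.014), np.float64(0.001)), (178, np.float64(0.538), np.float64(0.004), np.float64(0.07)), (182, np.float64(0.543), np.float64(0.003), np.float64(0.07)), (186, np.float64(0.546), np.float64(0.003), np.float64(0.067))]
```

```bash
python3 -m crank '[[0.32,0,23,-25,2],[0.32,0,23,-25,0],[0.32,0,23,-25,0],[0.32,0,23,-25,0],[0.32,20,23,-25,0],[0.32,40,0,0,0],[0.32,30,0,0,0],[0.32,0,0,0,0]]' 20; python3 - <<'E'
from h import *
c=capture("wrist"); save(c,"w1.png",1.5); print(get_obs()["ee_pos"])
E
```

```text
clock: 1.02
ee_pos: [0.4995, 0.1178, 0.1322]
tool_rot: [0.024, 1.578, -0.028]
ft_force: [-1.1, -0.2, -0.6]
finger_gap: 0.466
[0.50125433 0.11784547 0.13486603]
```

View pics/w1.png

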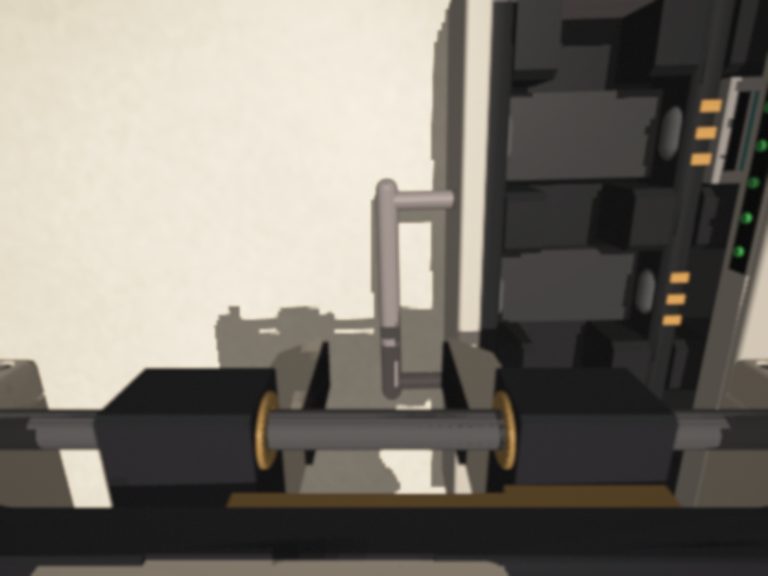

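```bash
python3 - <<'E'
from h import *
c=capture("wrist"); o=get_obs(); print(o["ee_pos"],o["finger_gap"])
for z in (0.134,0.05): print(proj(c,[*o["ee_pos"][:2],z]))
for u,v in ((258,128),(259,160),(259,190),(260,215),(259,250),(267,133),(285,133),(290,133),(300,133),(262,258)): print(u,v,world(c,u,v).round(4))
for v in (130,200,225):
  x=[world(c,u,v) for u in range(240,330)]
  print(v,[ (u,*p.round(3)) for u,p in zip(range(240,330),x) if .045<p[2]<.075][:28:1])
E
```

```text
[0.50303274 0.11811696 0.13680766] 0.3832100849532729
(np.float64(262.16473381105607), np.float64(239.7716933793747))
(np.float64(261.055995800216), np.float64(193.87593135891734))
258 128 [0.5023 0.174  0.0532]
259 160 [0.5023 0.1484 0.0537]
259 190 [0.5014 0.1231 0.0545]
260 215 [0.5016 0.1004 0.0542]
259 250 [0.4996 0.0671 0.055 ]
267 133 [0.5093 0.17   0.054 ]
285 133 [0.5234 0.1695 0.0543]
290 133 [0.5275 0.1692 0.0528]
300 133 [0.5351 0.1692 0.0548]
262 258 [0.502  0.0579 0.0532]
130 [(248, np.float64(0.494), np.float64(0.172), np.float64(0.05)), (249, np.float64(0.495), np.float64(0.173), np.float64(0.053)), (250, np.float64(0.496), np.float64(0.173), np.float64(0.053)), (251, np.float64(0.497), np.float64(0.173), np.float64(0.054)), (252, np.float64(0.498), np.float64(0.173), np.float64(0.055)), (253, np.float64(0.498), np.float64(0.173), np.float64(0.054)), (254, np.float64(0.499), np.float64(0.173), np.float64(0.055)), (255, np.float64(0.5), np.float64(0.173), np.float64(0.054)), (256, np.float64(0.501), np.float64(0.173), np.float64(0.054)), (257, np.float64(0.501), np.flo
[... 4048 characters left out ...]
61)), (301, np.float64(0.535), np.float64(0.095), np.float64(0.066)), (302, np.float64(0.536), np.float64(0.096), np.float64(0.068)), (303, np.float64(0.536), np.float64(0.097), np.float64(0.07)), (304, np.float64(0.537), np.float64(0.097), np.float64(0.07)), (305, np.float64(0.538), np.float64(0.097), np.float64(0.07)), (306, np.float64(0.539), np.float64(0.097), np.float64(0.07)), (307, np.float64(0.54), np.float64(0.097), np.float64(0.069)), (308, np.float64(0.54), np.float64(0.097), np.float64(0.07)), (309, np.float64(0.541), np.float64(0.097), np.float64(0.07)), (310, np.float64(0.542), np.float64(0.097), np.float64(0.071)), (311, np.float64(0.543), np.float64(0.097), np.float64(0.07))]
```

```bash
python3 -m crank '[[0.28,0,-2,-2,0],[0.28,0,0,0,0],[0.28,0,0,0,0],[0.28,0,0,0,0],[0.28,20,0,0,0],[0.28,30,0,0,0],[0.28,30,0,0,0],[0.28,24,0,0,0],[0.28,0,0,0,0],[0.28,0,0,0,0],[0.28,0,0,0,0]]' 20
```

```text
clock: 2.03
ee_pos: [0.5022, 0.1167, 0.0341]
tool_rot: [0.028, 1.569, -0.027]
ft_force: [-0.1, -0.8, 1.4]
finger_gap: 0.281
```

```bash
python3 -m crank '[[0,2,0,-1,0],[0,0,0,0,0],[0,0,0,0,0],[0,0,0,0,0],[0,0,0,0,0]]' 30;  python3 -m crank '[[0,0,0,-8,0],[0,0,0,-15,0],[0,0,0,-15,0],[0,0,0,-15,0],[0,0,0,-15,0],[0,0,0,0,0]]'
```

```text
clock: 2.45
ee_pos: [0.5011, 0.1167, 0.0318]
tool_rot: [0.028, 1.569, -0.027]
ft_force: [-0.8, -1.2, 7.9]
finger_gap: 0.119
clock: 2.95
ee_pos: [0.4302, 0.1173, 0.0317]
tool_rot: [0.027, 1.571, -0.029]
ft_force: [-5.8, -5.4, 16.8]
finger_gap: 0.12
```

```bash
python3 -m crank '[[0,-1,0,-6,0],[0,0,0,-6,0],[0,0,0,0,0],[0,0,0,0,0]]'; python3 -m crank '[[0,0,0,-6,0],[0,0,0,0,0],[0,0,0,0,0]]'
```

```text
clock: 3.28
ee_pos: [0.421, 0.1175, 0.0319]
tool_rot: [0.028, 1.569, -0.03]
ft_force: [5.1, -7.2, -6.2]
finger_gap: 0.121
clock: 3.53
ee_pos: [0.421, 0.118, 0.0324]
tool_rot: [0.031, 1.56, -0.03]
ft_force: [22.6, -10.9, -24.5]
finger_gap: 0.12
```

```bash
python3 -m crank '[[0,0,0,4,0],[0.28,0,0,1,0],[0.28,0,0,0,0],[0.28,0,0,0,0],[0.28,-20,0,0,0],[0.28,-40,0,0,0],[0.5,-40,0,0,0],[0.7,-40,0,20,0],[0.7,-40,0,40,0],[0.7,-40,0,40,0],[0.7,-40,0,30,0],[0.7,0,0,0,0]]'; python3 - <<'E'
from h import *
for n in ["side","wrist","scene"]:
    c=capture(n); save(c,n+"2.png",1.5)
print(get_obs()["ee_pos"])
E
```

```text
clock: 4.53
ee_pos: [0.5283, 0.1164, 0.2677]
tool_rot: [0.031, 1.559, -0.026]
ft_force: [0.3, -0.0, 0.7]
finger_gap: 0.662
[0.52085499 0.11605978 0.26068187]
```

View pics/wrist2.png

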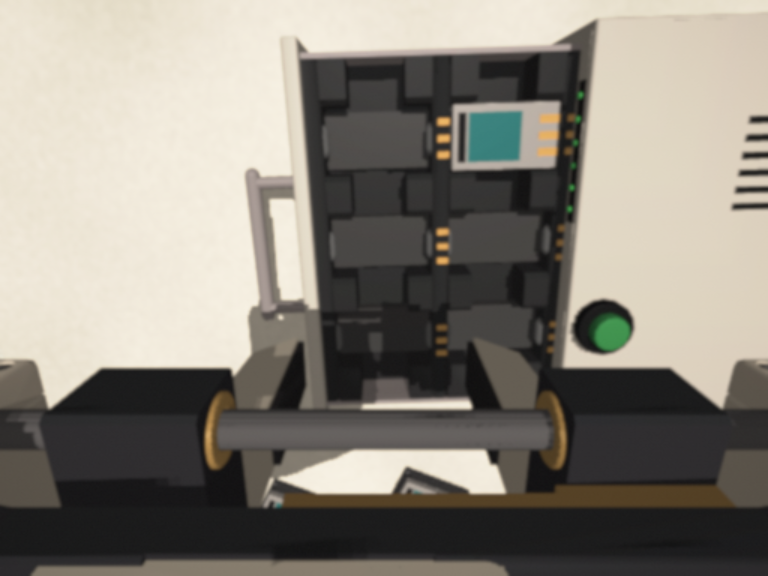

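View pics/side2.png

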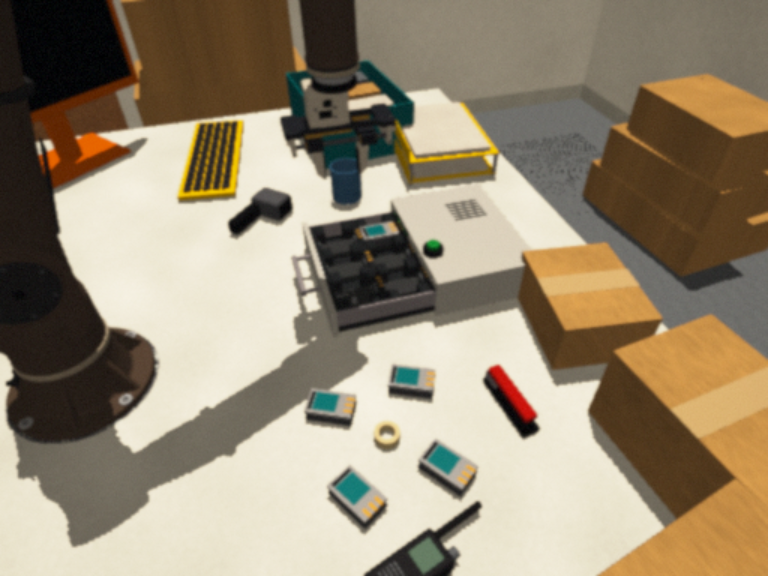

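```bash
python3 -m crank '[[0.8,-20,-30,0,0],[0.8,-20,-30,0,0],[0.8,0,-30,0,0],[0.8,0,0,0,0],[0.8,0,0,0,0],[0.8,0,0,0,0]]'; cat > meas.py <<'E'
from h import *
def cloud(c):
    f,cx,cy=K(c); V=np.array(c["view"]); R=V[:3,:3]; o=-R.T@V[:3,3]
    v,u=np.mgrid[:384,:512]; D=c["depth"]
    P=np.stack([(u-cx)/f*D,-(v-cy)/f*D,-D],-1)@R+o
    P[D<=0]=np.nan
    return P
def packs(c,zlo=.017,zhi=.033):
    "pack rectangles lying on desk: top-surface mask (height band) joined to teal label; returns centre,yaw,size,z"
    P=cloud(c); hsv=cv2.cvtColor(c["frame"],cv2.COLOR_RGB2HSV)
    teal=cv2.inRange(hsv,(80,70,20),(100,255,255))
    brass=cv2.inRange(hsv,(10,90,60),(24,255,255))
    band=((P[...,2]>zlo)&(P[...,2]<zhi)).astype(np.uint8)
    k,lab,st,_=cv2.connectedComponentsWithStats(band,connectivity=4)
    out=[]
    for i in range(1,k):
        m=lab==i
        if st[i,4]<60 or (m&(teal>0)).sum()<20 : continue
        q=P[m][:,:2].astype(np.float32)
        (cx,cy),(w,h),a=cv2.minAreaRect(q*1000)
        t=P[m&(teal>0)].mean(0); b=P[m&(brass>0)]
        b=b.mean(0) if len(b) else np.full(3,np.nan)
        L=np.radians(a if w>h else a+90); d=np.array([np.cos(L),np.sin(L)])
        ref=(b-t)[:2] if np.isfinite(b[0]) else np.array([cx,cy])/1000-t[:2]
        if d@ref<0: d=-d
        out.append((cx/1000,cy/1000,np.degrees(np.arctan2(d[1],d[0])),max(w,h),min(w,h),np.median(P[m][:,2]),np.degrees(np.arctan2(ref[1],ref[0])),m.sum()))
    return np.array(out)
E
python3 - <<'E'
from meas import *
np.set_printoptions(suppress=True,precision=3)
c=capture("wrist"); save(c,"w3.png",1.5); print(get_obs()["ee_pos"],get_obs()["tool_rot"])
for n in ("side","scene"):
    s=capture(n); print(n); print(packs(s))
P=cloud(c); hsv=cv2.cvtColor(c["frame"],cv2.COLOR_RGB2HSV)
m=cv2.inRange(hsv,(10,90,90),(22,255,255)); k,l,st,ce=cv2.connectedComponentsWithStats(m)
for i in range(1,k):
    if st[i,4]>10 and .05<np.nanmedian(P[l==i][:,2])<.08: print("brass",st[i,4],ce[i].round(1),np.nanmean(P[l==i],0).round(4))
fl=((P[...,2]>.0325)&(P[...,2]<.0395)).astype(np.uint8); fl=cv2.erode(fl,np.ones((3,3),np.uint8))
k,l,st,ce=cv2.connectedComponentsWithStats(fl)
for i in range(1,k):
    if st[i,4]>150:
        q=P[l==i]; print("floor",st[i,4],ce[i].round(0),q.mean(0),cv2.minAreaRect((q[:,:2]*1000).astype(np.float32)))
E
```

```text
clock: 5.18
ee_pos: [0.5171, 0.0268, 0.2999]
tool_rot: [0.027, 1.573, -0.027]
ft_force: [-0.8, 0.7, 0.2]
finger_gap: 0.802
[0.517 0.027 0.3  ] [ 0.026  1.573 -0.026]
side
[[  0.645   0.611   3.677 130.794  17.479   0.025  -5.33   89.   ]
 [  0.568  -0.191 -26.43   80.308  50.263   0.025 -27.685 484.   ]
 [  0.418  -0.2   -26.65   81.103  51.749   0.025 -27.072 550.   ]
 [  0.567  -0.363 -55.141  80.268  49.456   0.025 -54.79  713.   ]
 [  0.42   -0.366 -60.63   81.184  48.177   0.025 -60.044 803.   ]]
scene
[[  0.419  -0.363 -63.307  80.291  53.164   0.025 -62.935 193.   ]
 [  0.566  -0.36  -53.648  79.506  52.461   0.025 -55.666 222.   ]
 [  0.567  -0.188 -23.67   82.6    52.099   0.025 -27.203 245.   ]]
brass 19 [301.3   0.5] [0.573 0.209 0.062]
brass 82 [370.7   8.1] [0.653 0.198 0.062]
brass 62 [301.1  10. ] [0.572 0.199 0.062]
brass 12 [384.2   7.6] [0.668 0.198 0.063]
brass 82 [369.7  19.5] [0.652 0.186 0.062]
brass 60 [301.1  22. ] [0.573 0.187 0.062]
brass 11 [378.6  74.1] [0.668 0.126 0.062]
brass 51 [300.1  76.5] [0.572 0.127 0.06 ]
brass 11 [377.5  84.4] [0.668 0.114 0.063
[... 234 characters left out ...]
 18.] [0.521 0.198 0.037] ((521.5848999023438, 198.58665466308594), (41.69899368286133, 81.4939193725586), 89.67687225341797)
floor 1845 [335.  86.] [0.622 0.115 0.037] ((621.0094604492188, 114.4687271118164), (41.331878662109375, 78.96282196044922), 89.65660858154297)
floor 1864 [259.  88.] [0.521 0.115 0.037] ((520.6884155273438, 115.18563079833984), (41.477664947509766, 80.57605743408203), 89.62651824951172)
floor 1551 [332. 148.] [0.621 0.031 0.037] ((620.3987426757812, 30.799131393432617), (41.62368392944336, 78.52604675292969), 89.6344985961914)
floor 1563 [261. 150.] [0.521 0.032 0.037] ((520.1304931640625, 31.289020538330078), (41.42518615722656, 81.3436508178711), 89.63204193115234)
```

View pics/w3.png

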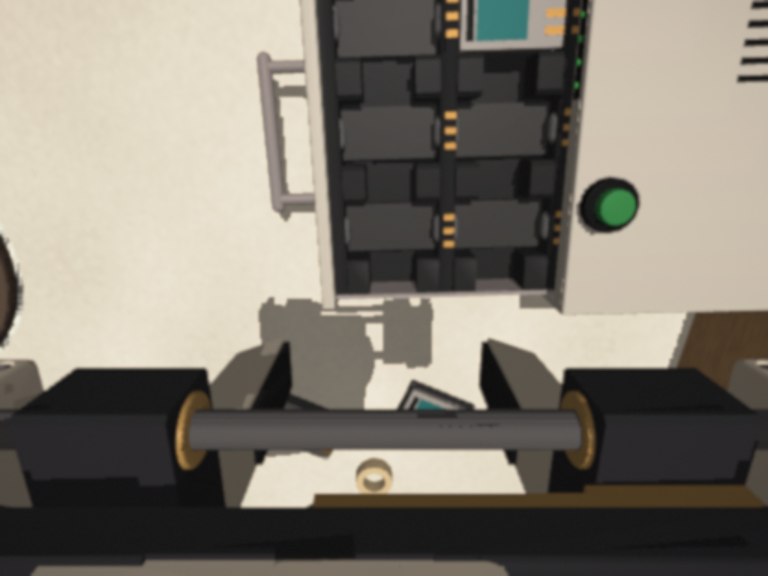

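```bash
cat > plan.py <<'E'
import sys; from h import *
from scipy.spatial.transform import Rotation as Ro
# plan.py x y z packyaw_deg : turn needed, then shift in tool axes after the turn
x,y,z,psi=map(float,sys.argv[1:5])
o=get_obs(); R=Ro.from_rotvec(o["tool_rot"]).as_matrix()
# pack x axis = -tool y... tool y (camera side) points to -pack x
cur=np.degrees(np.arctan2(-R[1,1],-R[0,1])) # heading of -tool y
turn=-((psi-cur+180)%360-180)
R2=R@Ro.from_rotvec([np.radians(turn),0,0]).as_matrix()
d=R2.T@(np.array([x,y,z])-o["ee_pos"])*1000
print("ee",o["ee_pos"].round(4),"heading",cur.round(2),"gap",round(o["finger_gap"]*92,1),"F",o["ft_force"].round(1),"j7",o["joints"][6].round(2))
print("tilt deg",np.degrees(np.arccos(-R[2,0])).round(2),"turn",turn.round(2),"then tool d mm",d.round(1),"t",round(o["clock"],2))
E
python3 plan.py .5675 -.190 .12 -26.5
```

```text
ee [0.5179 0.0273 0.3004] heading -91.87 gap 73.6 F [-0.1 -0.8 -0.5] j7 -0.18
tilt deg 0.1 turn -65.37 then tool d mm [ 180.3 -141.6 -172.3] t 5.33
```

```bash
python3 -m crank '[[0.8,0,0,0,-7],[0.8,0,0,0,-7],[0.8,0,0,0,-7],[0.8,0,0,0,-7],[0.8,0,0,0,-7],[0.8,0,0,0,-7],[0.8,0,0,0,-7],[0.8,0,0,0,-7],[0.8,0,0,0,-7],[0.8,0,0,0,-2.4]]' 40; python3 -m crank '[[0.8,5,-23.6,-28.7,0],[0.8,15,-23.6,-28.7,0],[0.8,15,-23.6,-28.7,0],[0.8,15,-23.6,-28.7,0],[0.8,15,-23.6,-28.7,0],[0.8,15,-23.6,-28.7,0],[0.8,40,0,0,0],[0.8,40,0,0,0],[0.8,10,0,0,0],[0.8,0,0,0,0],[0.8,0,0,0,0]]'; python3 plan.py .5675 -.190 .004 -26.5; python3 - <<'E'
from h import *
c=capture("wrist"); save(c,"w4.png",1.5)
c=capture("side"); save(c,"s4.png",1.5)
E
```

```text
clock: 6.17
ee_pos: [0.5183, 0.0269, 0.3008]
tool_rot: [-0.867, 1.391, 0.868]
ft_force: [0.7, -0.6, 0.4]
finger_gap: 0.799
clock: 7.08
ee_pos: [0.5686, -0.1905, 0.1319]
tool_rot: [-0.862, 1.393, 0.862]
ft_force: [1.7, -0.3, 0.2]
finger_gap: 0.803
ee [ 0.5686 -0.1905  0.1319] heading -26.51 gap 73.9 F [ 1.7 -0.3  0.2] j7 1.35
tilt deg 0.03 turn -0.01 then tool d mm [ 1.279e+02  1.200e+00 -1.000e-01] t 7.08
```

View pics/w4.png

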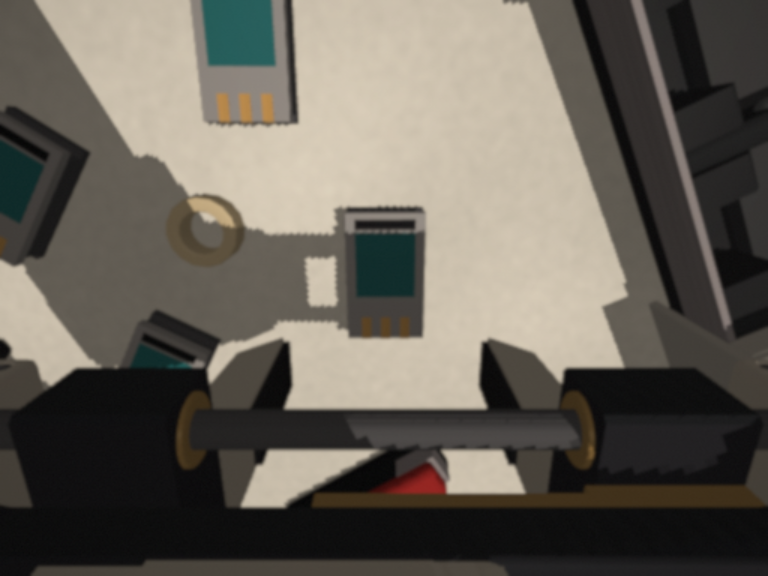

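View pics/s4.png

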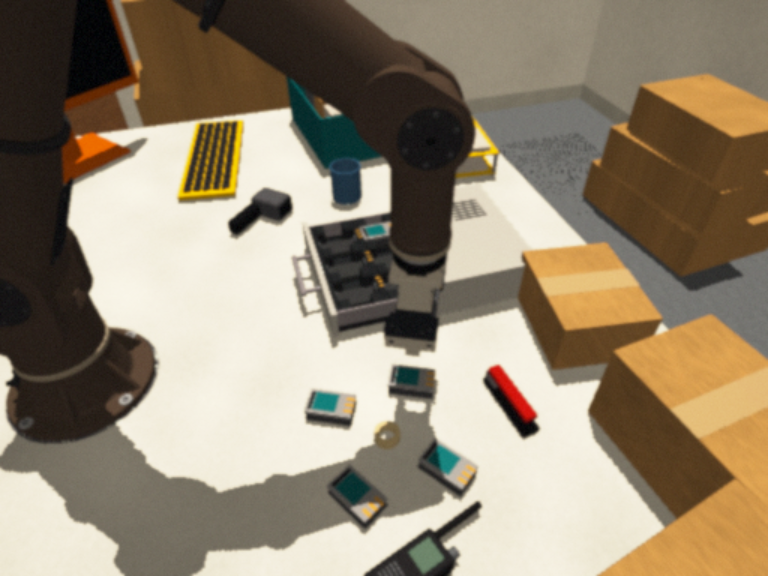

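```bash
python3 - <<'E'
from meas import *
np.set_printoptions(suppress=True,precision=4)
print(packs(capture("wrist")))
E
```

```text
[[   0.4242   -0.205   -26.8478   58.4998   48.5025    0.0268  -26.7154
  4926.    ]
 [   0.4206   -0.3635  -59.5983   80.8456   41.7859    0.0267  -52.0377
  3168.    ]
 [   0.5647   -0.19    -26.2402   80.682    48.0874    0.0267  -26.2832
  4394.    ]
 [   0.551    -0.3444   35.2838   48.2776   38.1997    0.0266   59.3673
  1384.    ]]
```

```bash
python3 -m crank '[[0.8,30,3,0,0],[0.8,35,0,0,0],[0.8,35,0,0,0],[0.8,22,0,0,0],[0.8,3,0,0,0],[0.8,0,0,0,0],[0.4,0,0,0,0],[0.3,0,0,0,0],[0.3,0,0,0,0],[0.3,0,0,0,0],[0.3,0,0,0,0],[0.3,0,0,0,0]]' 40; python3 plan.py .5655 -.190 .004 -26.5
```

```text
clock: 8.23
ee_pos: [0.5663, -0.1904, 0.0075]
tool_rot: [-0.862, 1.392, 0.859]
ft_force: [-1.3, -0.2, 8.4]
finger_gap: 0.519
ee [ 0.5663 -0.1904  0.0075] heading -26.61 gap 47.8 F [-1.3 -0.2  8.4] j7 1.34
tilt deg 0.11 turn -0.11 then tool d mm [ 3.5  0.9 -0. ] t 8.23
```

```bash
python3 -m crank '[[0.3,-15,0,0,0],[0.3,-30,0,0,0],[0.3,-40,0,0,-6.5],[0.3,-35,0,0,-6.5],[0.3,0,0,0,-6.5],[0.3,0,0,0,-6.6],[0.3,0,0,0,0]]' ; python3 plan.py .521 .0312 .125 -0.4
```

```text
clock: 8.82
ee_pos: [0.5655, -0.1906, 0.1273]
tool_rot: [-1.207, 1.21, 1.205]
ft_force: [-0.5, 0.6, -1.9]
finger_gap: 0.518
ee [ 0.5655 -0.1906  0.1273] heading -0.22 gap 47.6 F [-0.5  0.6 -1.9] j7 1.74
tilt deg 0.08 turn 0.18 then tool d mm [  2.1  46.1 221.4] t 8.82
```

```bash
python3 -m crank '[[0.3,0,7,32,0.2],[0.3,0,8,38,0],[0.3,0,8,38,0],[0.3,0,8,38,0],[0.3,0,8,38,0],[0.3,0,7,37.4,0],[0.3,0,0,0,0],[0.3,0,0,0,0],[0.3,0,0,0,0]]' ; python3 plan.py .521 .0312 .120 -0.4; python3 - <<'E'
from meas import *
c=capture("wrist"); save(c,"w5.png",1.5)
np.set_printoptions(suppress=True,precision=4)
P=cloud(c); hsv=cv2.cvtColor(c["frame"],cv2.COLOR_RGB2HSV)
m=cv2.inRange(hsv,(10,90,60),(22,255,255)); k,l,st,ce=cv2.connectedComponentsWithStats(m)
for i in range(1,k):
    if st[i,4]>10 : print("brass",st[i,4],ce[i].round(1),np.nanmean(P[l==i],0).round(4))
m=cv2.inRange(hsv,(80,70,20),(100,255,255));k,l,st,ce=cv2.connectedComponentsWithStats(m)
for i in range(1,k):
    if st[i,4]>100 : print("teal",st[i,4],ce[i].round(1),np.nanmean(P[l==i],0).round(4))
print(packs(c,.13,.155))
E
```

```text
clock: 9.57
ee_pos: [0.5218, 0.0314, 0.126]
tool_rot: [-1.199, 1.217, 1.199]
ft_force: [0.1, -0.8, -1.4]
finger_gap: 0.518
ee [0.5218 0.0314 0.126 ] heading -0.82 gap 47.7 F [ 0.1 -0.8 -1.4] j7 1.31
tilt deg 0.05 turn -0.42 then tool d mm [ 6.   0.8 -0.2] t 9.57
brass 89 [444.4 259. ] [0.5616 0.1759 0.0787]
brass 99 [458.5 259.5] [0.5726 0.1993 0.0621]
brass 99 [472.6 259.5] [0.5728 0.211  0.0623]
brass 466 [169.4 286.6] [0.4911 0.0059 0.2093]
brass 462 [343.9 286.6] [0.4917 0.0569 0.2094]
brass 248 [235.  309.8] [0.5528 0.0183 0.145 ]
brass 254 [256.9 309.9] [0.5584 0.0306 0.1389]
brass 247 [278.1 310. ] [0.5587 0.0429 0.1387]
brass 3228 [323.8 331.8] [0.4992 0.0496 0.2188]
teal 4396 [256.5 240.1] [0.5096 0.031  0.1453]
teal 261 [460.  307.9] [0.6074 0.1962 0.0795]
[[   0.5042    0.031   -90.7303   81.3649   49.9416    0.1452  179.7125
  9981.    ]]
```

View pics/w5.png

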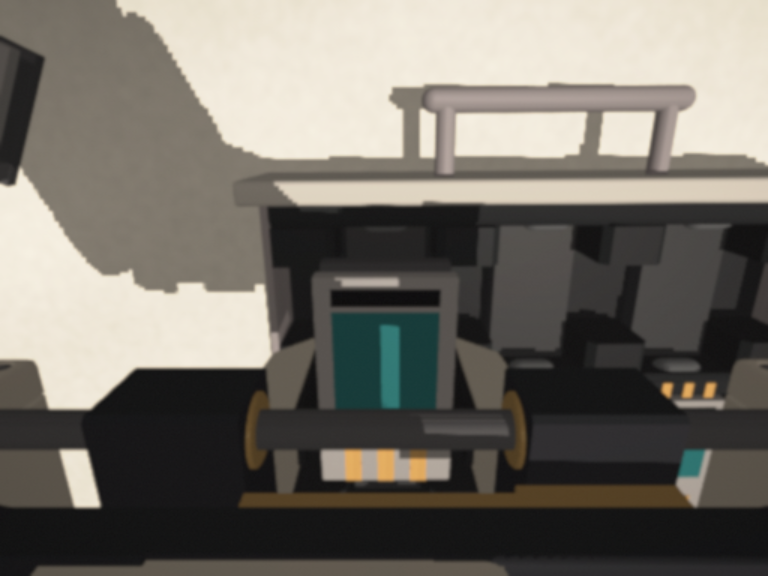

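```bash
python3 - <<'E'
from meas import *
c=capture("wrist"); P=cloud(c)
u=257
for v in list(range(170,200,2))+list(range(300,330,2)): print(v,P[v,u].round(4),P[v,230].round(4))
for uu in (205,208,211,214,300,303,306): print(uu,P[220,uu].round(4))
E
```

```text
170 [0.4993 0.0306 0.0376] [0.5021 0.0066 0.0246]
172 [0.4798 0.0309 0.1205] [0.4799 0.0156 0.1191]
174 [0.4797 0.0309 0.1254] [0.48   0.016  0.1233]
176 [0.4807 0.0309 0.1257] [0.48   0.0163 0.1275]
178 [0.4816 0.0309 0.1266] [0.4817 0.0161 0.1255]
180 [0.4828 0.0309 0.1265] [0.4824 0.0162 0.1271]
182 [0.4801 0.0309 0.1395] [0.4799 0.0173 0.1394]
184 [0.48   0.0309 0.1435] [0.4798 0.0177 0.1435]
186 [0.481  0.0309 0.1434] [0.4804 0.0178 0.1448]
188 [0.4815 0.0309 0.145 ] [0.4813 0.0178 0.1453]
190 [0.4824 0.0309 0.1457] [0.4822 0.0177 0.1454]
192 [0.4835 0.0309 0.1454] [0.4832 0.0177 0.1456]
194 [0.4845 0.0308 0.1455] [0.4843 0.0176 0.1452]
196 [0.4856 0.0308 0.1452] [0.4855 0.0176 0.1448]
198 [0.4865 0.0308 0.1457] [0.4866 0.0175 0.1447]
300 [0.5463 0.0299 0.145 ] [0.5451 0.0151 0.1463]
302 [0.548  0.0299 0.1445] [0.5468 0.015  0.1458]
304 [0.5486 0.0298 0.1454] [0.5485 0.0149 0.1453]
306 [0.5491 0.0298 0.1464] [0.5504 0.0148 0.1446]
308 [0.5511 0.0298 0.1456] [0.5517 0.0147 0.1446]
310 [0.5528 0.0298 0.1451] [0.5529 0.0147 0.1448]
312 [0.5538 0.0298 0.1456] [0.5536 0.0147 0.1456]
314 [0.5563 0.0297 0.1442] [0.5551 0.0146 0.1454]
316 [0.5568 0.0297 0.1453] [0.5561 0.0146 0.1458]
318 [0.5582 0.0297 0.1453] [0.5575 0.0146 0.1458]
320 [0.6539 0.0282 0.0373] [0.6416 0.0029 0.051 ]
322 [0.6575 0.0282 0.0359] [0.6418 0.003  0.0533]
324 [0.6595 0.0281 0.0365] [0.6407 0.0034 0.0571]
326 [0.6612 0.0281 0.0374] [0.6414 0.0035 0.0589]
328 [0.661  0.0281 0.0403] [0.6444 0.0033 0.0581]
205 [ 0.5427 -0.0157  0.0415]
208 [ 0.543  -0.0131  0.041 ]
211 [0.4979 0.0075 0.1454]
214 [0.4982 0.0089 0.1448]
300 [0.4987 0.0522 0.1452]
303 [0.4982 0.0536 0.1463]
306 [0.5434 0.0726 0.043 ]
```

```bash
python3 -m crank '[[0.3,10,-1.5,0.3,-0.4],[0.3,25,0,0,0],[0.3,20,0,0,0],[0.3,8,0,0,0],[0.3,0,0,0,0],[0.3,0,0,0,0]]' 60; python3 -m crank '[[0.3,3,0,0,0],[0.3,3,0,0,0],[0.3,0,0,0,0],[0.3,0,0,0,0]]'; python3 plan.py .521 .0312 .043 -0.4
```

```text
clock: 10.17
ee_pos: [0.5237, 0.0315, 0.0631]
tool_rot: [-1.204, 1.213, 1.205]
ft_force: [0.5, -0.4, -1.3]
finger_gap: 0.515
clock: 10.5
ee_pos: [0.5235, 0.032, 0.0575]
tool_rot: [-1.205, 1.212, 1.205]
ft_force: [0.1, 0.0, -2.3]
finger_gap: 0.517
ee [0.5235 0.032  0.0575] heading -0.3 gap 47.6 F [ 0.1  0.  -2.3] j7 1.29
tilt deg 0.01 turn 0.1 then tool d mm [14.5  2.5 -0.8] t 10.5
```

```bash
python3 -m crank '[[0.3,3,0,0,0],[0.3,0,0,0,0],[0.3,3,0,0,0],[0.3,0,0,0,0],[0.3,0,0,0,0]]';python3 -m crank '[[0.3,3,0,0,0],[0.3,0,0,0,0],[0.3,3,0,0,0],[0.3,0,0,0,0],[0.3,0,0,0,0]]'; python3 plan.py .521 .0312 .043 -0.4
```

```text
clock: 10.92
ee_pos: [0.5233, 0.032, 0.0509]
tool_rot: [-1.205, 1.212, 1.206]
ft_force: [-0.3, 0.7, -3.6]
finger_gap: 0.518
clock: 11.33
ee_pos: [0.5232, 0.0318, 0.0447]
tool_rot: [-1.205, 1.212, 1.206]
ft_force: [0.7, -0.6, -9.2]
finger_gap: 0.521
ee [0.5232 0.0318 0.0447] heading -0.31 gap 47.9 F [ 0.7 -0.6 -9.2] j7 1.28
tilt deg 0.05 turn 0.09 then tool d mm [ 1.7  2.2 -0.7] t 11.33
```

```bash
python3 - <<'E'
from meas import *
c=capture("wrist"); save(c,"w6.png",1.5); P=cloud(c)
for v in range(150,250,5): print(v,P[v,257].round(4))
E
```

```text
150 [0.4629 0.0319 0.0703]
155 [0.4654 0.0319 0.0692]
160 [0.4691 0.0319 0.0628]
165 [0.4714 0.0319 0.063 ]
170 [0.474  0.0319 0.0625]
175 [0.4768 0.0319 0.0615]
180 [0.4815 0.0318 0.054 ]
185 [0.4816 0.0318 0.0624]
190 [0.483  0.0318 0.0662]
195 [0.4861 0.0318 0.0643]
200 [0.4888 0.0318 0.064 ]
205 [0.4913 0.0318 0.0643]
210 [0.4942 0.0318 0.0638]
215 [0.4964 0.0318 0.0648]
220 [0.4997 0.0317 0.0636]
225 [0.5024 0.0317 0.0637]
230 [0.5052 0.0317 0.0636]
235 [0.5077 0.0317 0.0641]
240 [0.5107 0.0317 0.0639]
245 [0.5139 0.0317 0.0633]
```

View pics/w6.png

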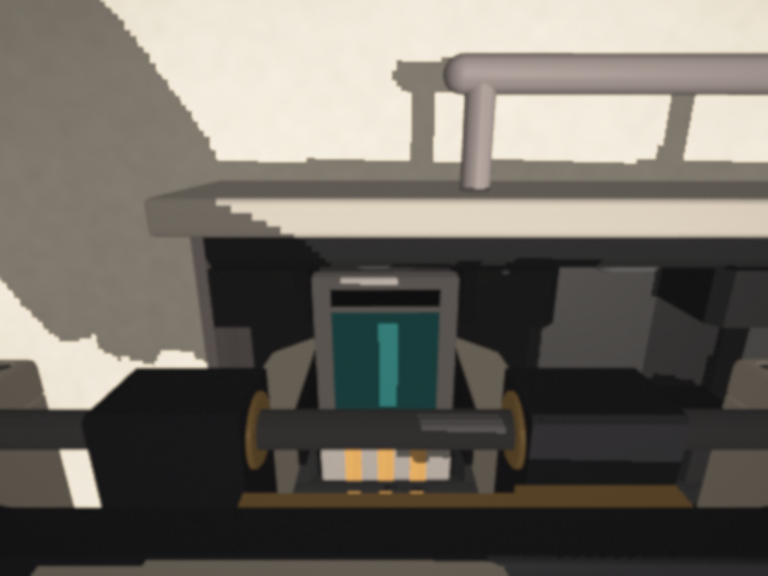

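```bash
python3 -m crank '[[0.3,2,0,0,0],[0.3,0,0,0,0],[0.3,2,0,0,0],[0.3,0,0,0,0]]';python3 -m crank '[[0.66,0,0,0,0],[0.66,0,0,0,0],[0.66,0,0,0,0],[0.66,0,0,0,0],[0.66,0,0,0,0]]'; python3 plan.py .521 .0312 .043 -0.4
```

```text
clock: 11.72
ee_pos: [0.5258, 0.0319, 0.0434]
tool_rot: [-1.207, 1.208, 1.202]
ft_force: [-2.3, -1.9, 18.5]
finger_gap: 0.516
clock: 12.13
ee_pos: [0.5235, 0.0321, 0.0412]
tool_rot: [-1.205, 1.212, 1.205]
ft_force: [-0.1, 0.3, 0.2]
finger_gap: 0.661
ee [0.5235 0.0321 0.0412] heading -0.3 gap 60.8 F [-0.1  0.3  0.2] j7 1.28
tilt deg 0.0 turn 0.1 then tool d mm [-1.8  2.5 -0.9] t 12.13
```

```bash
python3 -m crank '[[0.66,-10,0,0,0],[0.66,-20,0,0,0],[0.66,-40,0,0,0],[0.8,-40,0,0,7],[0.8,-40,0,0,7],[0.8,-20,0,0,7],[0.8,0,0,0,5.4],[0.8,0,0,0,0]]' 40; python3 - <<'E'
from meas import *
np.set_printoptions(suppress=True,precision=4)
c=capture("wrist"); save(c,"w7.png",1.5); print(packs(c)); print(packs(c,.055,.068))
c=capture("side"); save(c,"s7.png",1.5); print(packs(c))
E
python3 plan.py .420 -.202 .13 -26.7
```

```text
clock: 12.8
ee_pos: [0.5244, 0.0323, 0.2136]
tool_rot: [-0.857, 1.392, 0.854]
ft_force: [0.1, 0.6, -0.6]
finger_gap: 0.798
[[   0.4143   -0.1999  -27.0922   80.7032   50.2872    0.0268  -26.74
  3006.    ]]
[[    0.5722     0.1195    89.4919   302.3959   207.7013     0.0623
     20.7441 25581.    ]]
[[  0.7891   0.5384 -80.6955 186.9586  46.0566   0.0257 -81.2761  73.    ]
 [  0.4174  -0.2007 -24.9961  81.3666  50.7315   0.0245 -26.3703 548.    ]
 [  0.5659  -0.3632 -54.041   80.6712  49.5733   0.0245 -55.7609 714.    ]
 [  0.42    -0.3661 -60.2552  81.6024  48.4172   0.0245 -60.0672 801.    ]]
ee [0.5231 0.0321 0.2113] heading -26.49 gap 73.7 F [-0.2  1.  -1.5] j7 0.92
tilt deg 0.02 turn 0.21 then tool d mm [  81.4  -13.1 -255.4] t 12.9
```

View pics/w7.png

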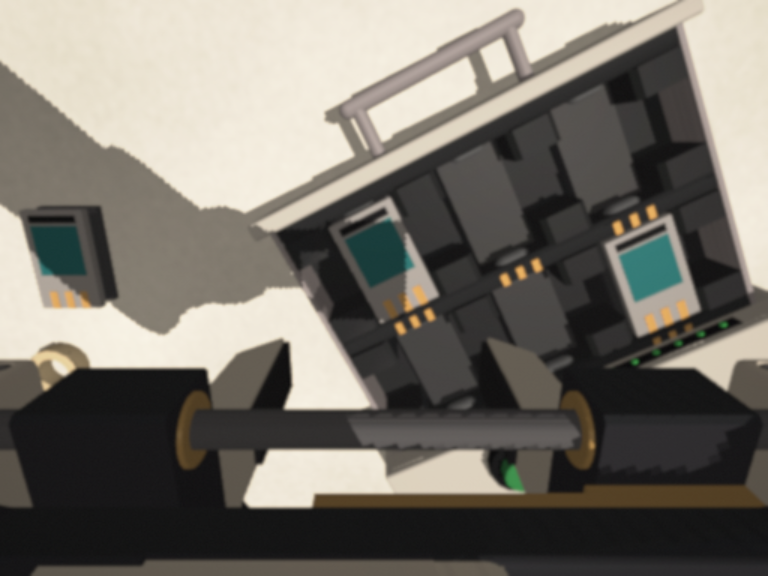

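```bash
python3 plan.py .4145 -.2 .13 -26.9;python3 -m crank '[[0.8,10,-1,-36,0.3],[0.8,10,-1,-36,0],[0.8,10,-1,-36,0],[0.8,10,-1,-37,0],[0.8,10,-1,-37,0],[0.8,10,-1,-37,0],[0.8,10,-3,-37,0],[0.8,10,0,0,0],[0.8,0,0,0,0],[0.8,0,0,0,0]]'; python3 - <<'E'
from meas import *
np.set_printoptions(suppress=True,precision=4)
c=capture("wrist"); save(c,"w8.png",1.5); print(packs(c))
E
python3 plan.py .4145 -.200 .006 -26.9
```

```text
ee [0.5231 0.0321 0.2113] heading -26.49 gap 73.7 F [-0.2  1.  -1.5] j7 0.92
tilt deg 0.02 turn 0.41 then tool d mm [  81.4   -8.2 -256.1] t 12.9
clock: 13.73
ee_pos: [0.4146, -0.1998, 0.1304]
tool_rot: [-0.855, 1.397, 0.859]
ft_force: [0.7, -0.8, -0.4]
finger_gap: 0.8
[[   0.4141   -0.2     -26.768    80.1725   48.0746    0.0267  -27.2177
  4411.    ]
 [   0.4035   -0.3434   30.595    47.0129   29.7741    0.0266   46.0809
   922.    ]]
ee [ 0.4155 -0.1993  0.1309] heading -26.85 gap 73.5 F [-0.2  0.1  0.9] j7 1.45
tilt deg 0.09 turn 0.05 then tool d mm [124.9   0.4  -1.1] t 13.78
```

Well aligned, so I descend and grasp.

```bash
python3 -m crank '[[0.8,30,0.5,-0.8,0],[0.8,35,0,0,0],[0.8,35,0,0,0],[0.8,22,0,0,0],[0.8,2,0,0,0],[0.8,0,0,0,0],[0.4,0,0,0,0],[0.3,0,0,0,0],[0.3,0,0,0,0],[0.3,0,0,0,0],[0.3,0,0,0,0]]' 45;  python3 -m crank '[[0.3,-15,0,0,0],[0.3,-30,0,0,0],[0.3,-40,0,0,-6.5],[0.3,-35,0,0,-6.5],[0.3,0,0,0,-6.5],[0.3,0,0,0,-6.9],[0.3,0,0,0,0]]' ; python3 plan.py .6195 .0308 .126 -0.4
```

```text
clock: 14.7
ee_pos: [0.4155, -0.2009, 0.0083]
tool_rot: [-0.857, 1.395, 0.854]
ft_force: [-0.8, 1.2, 10.5]
finger_gap: 0.521
clock: 15.28
ee_pos: [0.4148, -0.201, 0.1282]
tool_rot: [-1.207, 1.211, 1.204]
ft_force: [-0.8, 0.5, -2.7]
finger_gap: 0.516
ee [ 0.4148 -0.201   0.1282] heading -0.29 gap 47.5 F [-0.8  0.5 -2.7] j7 1.87
tilt deg 0.1 turn 0.11 then tool d mm [   2.4 -203.1  233.2] t 15.28
```

```bash
python3 -m crank '[[0.3,0,-22,26,0],[0.3,0,-26,29.5,0],[0.3,0,-26,29.5,0],[0.3,0,-26,29.5,0],[0.3,0,-26,29.5,0],[0.3,0,-26,29.5,0],[0.3,0,-26,29.5,0],[0.3,0,-25,30,0],[0.3,0,0,0,0],[0.3,0,0,0,0],[0.3,0,0,0,0]]' ; cat > held.py <<'E'
from meas import *
# held pack: front/rear top edges and sides at band height
c=capture("wrist"); save(c,"held.png",1.5); P=cloud(c); z0=get_obs()["ee_pos"][2]+.019
m=(abs(P[...,2]-z0)<.0045)&(np.arange(512)[None,:]>180)&(np.arange(512)[None,:]<335)
k,l,st,ce=cv2.connectedComponentsWithStats(m.astype(np.uint8))
i=1+np.argmax(st[1:,4]); q=P[(l==i)]
col=P[:,240:275][m[:,240:275]]; row=P[215:228][m[215:228]]
xs=np.percentile(col[:,0],[.3,99.7]); ys=np.percentile(row[:,1],[.5,99.5]); print("x",xs,"y",ys,"centre",xs.mean().round(4),ys.mean().round(4),"top z",np.median(col[:,2]).round(4))
E
python3 held.py; python3 plan.py .6195 .0308 .126 -0.4
```

```text
clock: 16.2
ee_pos: [0.6192, 0.0297, 0.1263]
tool_rot: [-1.199, 1.218, 1.201]
ft_force: [-0.6, -0.8, -1.6]
finger_gap: 0.519
x [0.57724301 0.65691529] y [0.00580829 0.0530717 ] centre 0.6171 0.0294 top z 0.1447
ee [0.6191 0.0288 0.1266] heading -0.78 gap 47.7 F [ 0.2 -1.9 -1.7] j7 1.36
tilt deg 0.13 turn -0.38 then tool d mm [ 0.6 -0.4  2. ] t 16.25
```

View pics/held.png

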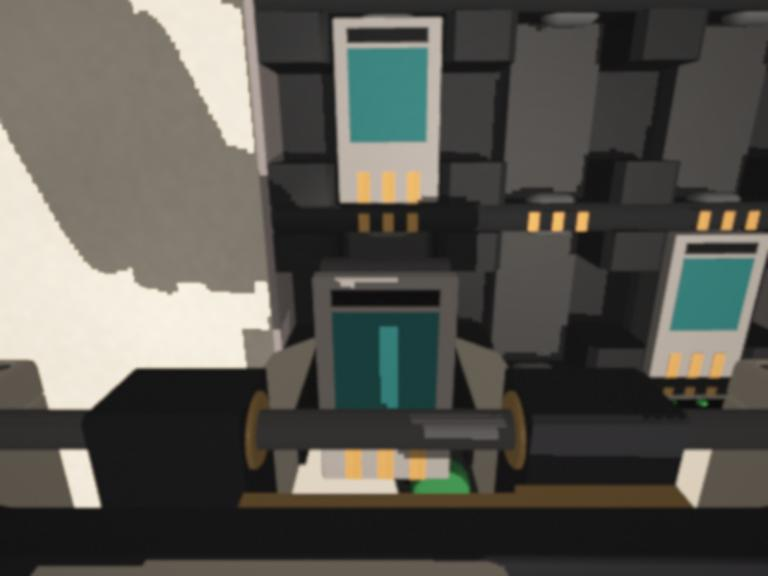

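```bash
python3 -m crank '[[0.3,10,-2.5,1.5,-0.4],[0.3,25,0,0,0],[0.3,20,0,0,0],[0.3,8,0,0,0],[0.3,3,0,0,0],[0.3,3,0,0,0],[0.3,0,0,0,0],[0.3,3,0,0,0],[0.3,0,0,0,0],[0.3,0,0,0,0]]' 60; python3 plan.py .6195 .0308 .043 -0.4
```

```text
clock: 17.08
ee_pos: [0.6226, 0.0315, 0.0555]
tool_rot: [-1.207, 1.211, 1.206]
ft_force: [1.0, -0.9, -0.8]
finger_gap: 0.516
ee [0.6226 0.0315 0.0555] heading -0.21 gap 47.5 F [ 1.  -0.9 -0.8] j7 1.35
tilt deg 0.01 turn 0.19 then tool d mm [12.5  3.1 -0.7] t 17.08
```

```bash
python3 -m crank '[[0.3,3,0,0,0],[0.3,0,0,0,0],[0.3,3,0,0,0],[0.3,0,0,0,0],[0.3,3,0,0,0],[0.3,0,0,0,0],[0.3,2,0,0,0],[0.3,0,0,0,0],[0.3,2,0,0,0],[0.3,0,0,0,0]]';python3 plan.py .6195 .0308 .043 -0.4; python3 held.py
```

```text
clock: 17.92
ee_pos: [0.6242, 0.0316, 0.0443]
tool_rot: [-1.208, 1.208, 1.204]
ft_force: [-2.3, -0.2, 13.8]
finger_gap: 0.52
ee [0.6242 0.0316 0.0443] heading -0.22 gap 47.9 F [-2.3 -0.2 13.8] j7 1.35
tilt deg 0.2 turn 0.18 then tool d mm [ 1.3  4.7 -0.8] t 17.92
x [0.50387324 0.66831972] y [-0.00626838  0.06958379] centre 0.5861 0.0317 top z 0.0627
```

```bash
python3 -m crank '[[0.3,2,0,0,0],[0.3,0,0,0,0],[0.3,0,0,0,0],[0.66,0,0,0,0],[0.66,0,0,0,0],[0.66,0,0,0,0],[0.66,0,0,0,0],[0.66,0,0,0,0],[0.66,-10,0,0,0],[0.66,-20,0,0,0],[0.66,-40,0,0,0]]'; python3 -m crank '[[0.8,-40,0,0,7],[0.8,-40,0,0,7],[0.8,-20,0,0,7],[0.8,0,0,0,7],[0.8,0,0,0,7],[0.8,0,0,0,7],[0.8,0,0,0,7],[0.8,0,0,0,6],[0.8,0,0,0,0]]' 40; python3 - <<'E'
from meas import *
np.set_printoptions(suppress=True,precision=4)
c=capture("wrist"); save(c,"w9.png",1.5); print(packs(c)); 
c=capture("side"); save(c,"s9.png",1.5); print(packs(c))
E
python3 plan.py .565 -.362 .13 -55
```

```text
clock: 18.88
ee_pos: [0.6196, 0.0313, 0.1074]
tool_rot: [-1.204, 1.217, 1.212]
ft_force: [0.9, 0.2, -0.5]
finger_gap: 0.657
clock: 19.63
ee_pos: [0.6225, 0.0319, 0.2108]
tool_rot: [-0.472, 1.519, 0.472]
ft_force: [-0.1, 0.5, -0.1]
finger_gap: 0.801
[]
[[  0.5822   0.7554 118.9551 395.5968 140.819    0.0255 115.523  170.    ]
 [  0.5666  -0.3629 -54.6125  80.8718  49.8586   0.0246 -55.333  713.    ]
 [  0.4203  -0.3663 -60.2596  80.9909  49.2431   0.0245 -60.1125 805.    ]]
ee [0.6226 0.0318 0.2107] heading -54.97 gap 73.8 F [0.9 0.8 1.4] j7 0.52
tilt deg 0.01 turn 0.03 then tool d mm [  80.6 -289.6 -273.1] t 19.73
```

View pics/w9.png

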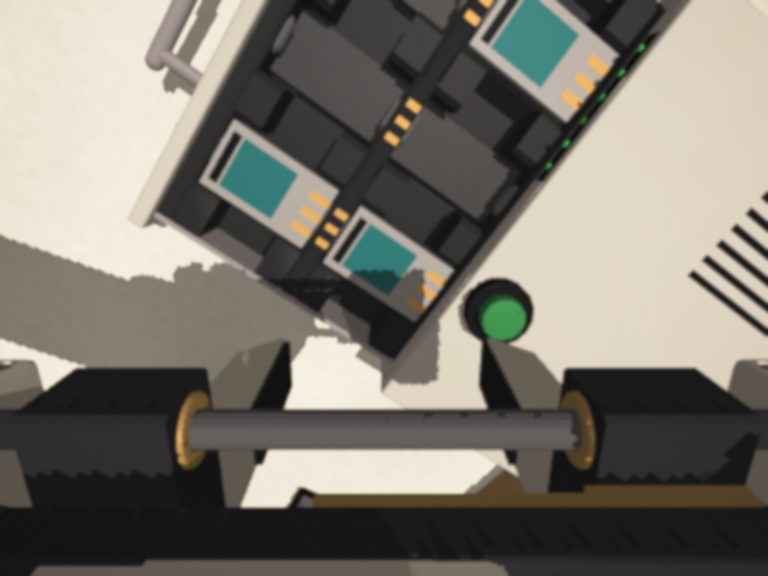

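View pics/s9.png

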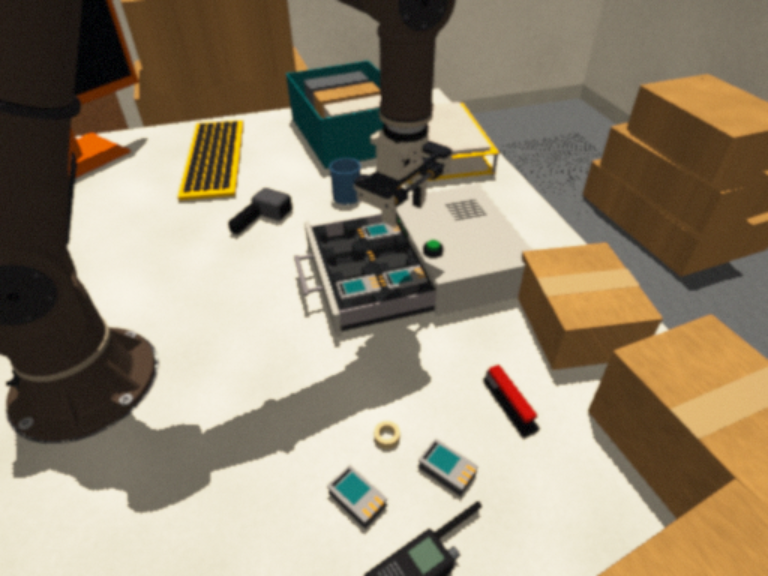

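```bash
python3 -m crank '[[0.8,0,-22,-21,0],[0.8,5,-27,-25,0],[0.8,5,-27,-25,0],[0.8,5,-27,-25,0],[0.8,5,-27,-25,0],[0.8,5,-27,-25,0],[0.8,5,-27,-25,0],[0.8,10,-27,-25,0],[0.8,10,-27,-26,0],[0.8,10,-27,-26,0],[0.8,10,-25,-25,0],[0.8,10,0,0,0]]';  python3 -m crank '[[0.8,0,0,0,0],[0.8,0,0,0,0]]'; python3 - <<'E'
from meas import *
np.set_printoptions(suppress=True,precision=4)
c=capture("wrist"); save(c,"w10.png",1.5); print(packs(c))
E
python3 plan.py .5645 -.363 .006 -55
```

```text
clock: 20.73
ee_pos: [0.5597, -0.3724, 0.1301]
tool_rot: [-0.475, 1.522, 0.467]
ft_force: [-0.7, -1.2, 0.1]
finger_gap: 0.8
clock: 20.9
ee_pos: [0.5637, -0.3618, 0.1298]
tool_rot: [-0.476, 1.518, 0.479]
ft_force: [-0.3, 0.7, -0.3]
finger_gap: 0.8
[[   0.4173   -0.3661  -60.1798   80.7052   49.0445    0.0268  -60.0358
  6136.    ]
 [   0.5634   -0.3623  -54.7962   80.4084   48.009     0.0267  -54.3534
  4437.    ]]
ee [ 0.5645 -0.3611  0.1305] heading -55.03 gap 73.8 F [0.2 0.4 0.4] j7 1.19
tilt deg 0.07 turn -0.03 then tool d mm [124.4  -1.7  -1.3] t 20.95
```

View pics/w10.png

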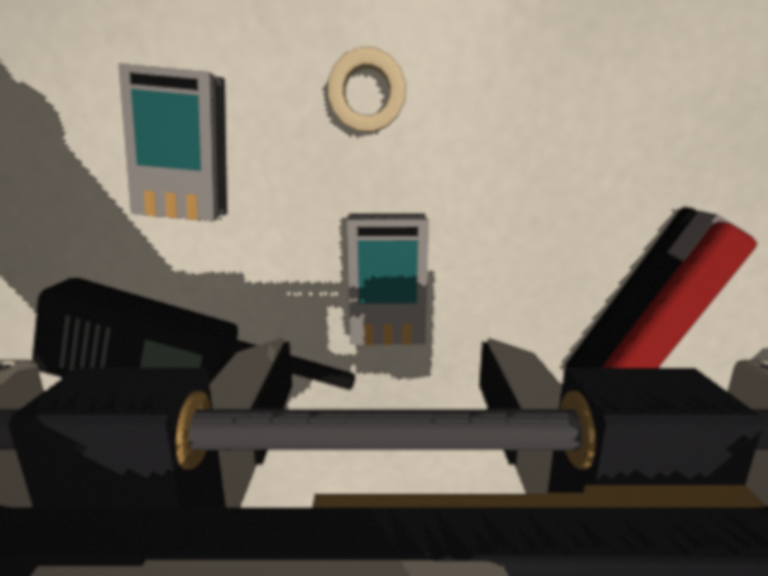

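```bash
python3 - <<'E'
from meas import *
c=capture("wrist"); P=cloud(c); t=np.radians(-54.8); R=np.array([[np.cos(t),np.sin(t)],[-np.sin(t),np.cos(t)]])
for u,v in ((233,252),(225,250),(210,245),(198,242),(190,240),(150,215),(100,225),(410,240),(390,238)):
    p=P[v,u]; print(u,v,p.round(3),(R@(p[:2]-[.5634,-.3623])*1000).round(0))
E
```

```text
233 252 [ 0.583 -0.431  0.022] [ 67. -24.]
225 250 [ 0.575 -0.433  0.023] [ 64. -32.]
210 245 [ 0.56  -0.437  0.023] [ 59. -46.]
198 242 [ 0.548 -0.441  0.023] [ 55. -58.]
190 240 [ 0.53  -0.378  0.14 ] [ -7. -37.]
150 215 [ 0.494 -0.451  0.008] [  33. -107.]
100 225 [ 0.464 -0.47   0.037] [  30. -143.]
410 240 [ 0.707 -0.318  0.037] [ 47. 142.]
390 238 [ 0.708 -0.331  0.012] [ 58. 136.]
```

```bash
python3 -m crank '[[0.8,30,-0.4,-1.5,0.2],[0.8,35,0,0,0],[0.8,35,0,0,0],[0.8,22,0,0,0],[0.8,2,0,0,0],[0.8,0,0,0,0],[0.4,0,0,0,0],[0.3,0,0,0,0],[0.3,0,0,0,0],[0.3,0,0,0,0],[0.3,0,0,0,0]]' 45;  python3 -m crank '[[0.3,-15,0,0,0],[0.3,-30,0,0,0],[0.3,-40,0,0,-6.8],[0.3,-35,0,0,-6.8],[0.3,0,0,0,-6.8],[0.3,0,0,0,-6.8],[0.3,0,0,0,-6.8],[0.3,0,0,0,-6.8],[0.3,0,0,0,-6.8],[0.3,0,0,0,-6.8],[0.3,0,0,0,0]]' ; python3 plan.py .5215 .115 .126 -0.4
```

```text
clock: 21.92
ee_pos: [0.5639, -0.3638, 0.0077]
tool_rot: [-0.474, 1.517, 0.472]
ft_force: [-0.6, 1.1, 6.8]
finger_gap: 0.523
clock: 22.83
ee_pos: [0.5624, -0.3638, 0.1262]
tool_rot: [-1.2, 1.215, 1.2]
ft_force: [0.2, -0.4, -1.9]
finger_gap: 0.518
ee [ 0.5624 -0.3638  0.1262] heading -0.72 gap 47.7 F [ 0.2 -0.4 -1.9] j7 2.0
tilt deg 0.02 turn -0.32 then tool d mm [3.000e-01 4.430e+01 4.785e+02] t 22.83
```

```bash
python3 -m crank '[[0.3,0,3,32,-0.3],[0.3,0,4,41,0],[0.3,0,4,41,0],[0.3,0,4,41,0],[0.3,0,4,41,0],[0.3,0,4,41,0],[0.3,0,4,41,0],[0.3,0,4,41,0],[0.3,0,4,41,0],[0.3,0,4,41,0],[0.3,0,3.3,41,0],[0.3,0,2,36.5,0]]'; python3 -m crank '[[0.3,0,0,0,0],[0.3,0,0,0,0],[0.3,0,0,0,0]]'; python3 held.py; python3 plan.py .5215 .115 .126 -0.4
```

```text
clock: 23.83
ee_pos: [0.5239, 0.1182, 0.1266]
tool_rot: [-1.197, 1.216, 1.198]
ft_force: [0.9, 0.0, -3.4]
finger_gap: 0.516
clock: 24.08
ee_pos: [0.5246, 0.115, 0.1262]
tool_rot: [-1.199, 1.217, 1.198]
ft_force: [0.6, -0.2, -1.3]
finger_gap: 0.517
x [0.48180295 0.56196421] y [0.09107835 0.13837412] centre 0.5219 0.1147 top z 0.1453
ee [0.5247 0.114  0.1262] heading -0.91 gap 47.9 F [ 1.  -0.6 -2.8] j7 1.15
tilt deg 0.06 turn -0.51 then tool d mm [0.2 3.3 0.9] t 24.13
```

```bash
python3 -m crank '[[0.3,10,0.4,0.3,-0.5],[0.3,25,0,0,0],[0.3,20,0,0,0],[0.3,8,0,0,0],[0.3,3,0,0,0],[0.3,3,0,0,0],[0.3,0,0,0,0],[0.3,3,0,0,0],[0.3,0,0,0,0],[0.3,0,0,0,0]]' 60; python3 -m crank '[[0.3,3,0,0,0],[0.3,0,0,0,0],[0.3,3,0,0,0],[0.3,0,0,0,0],[0.3,3,0,0,0],[0.3,0,0,0,0],[0.3,2,0,0,0],[0.3,0,0,0,0],[0.3,2,0,0,0],[0.3,0,0,0,0]]';python3 plan.py .5215 .115 .043 -0.4; python3 held.py
```

```text
clock: 24.97
ee_pos: [0.5248, 0.1155, 0.0544]
tool_rot: [-1.207, 1.21, 1.205]
ft_force: [4.4, -0.8, -2.9]
finger_gap: 0.52
clock: 25.8
ee_pos: [0.5248, 0.116, 0.0429]
tool_rot: [-1.207, 1.21, 1.206]
ft_force: [-1.8, -1.8, 20.6]
finger_gap: 0.514
ee [0.5248 0.116  0.0429] heading -0.2 gap 47.3 F [-1.8 -1.8 20.6] j7 1.12
tilt deg 0.09 turn 0.2 then tool d mm [-0.1  3.3 -1. ] t 25.8
x [0.45751056 0.56887642] y [0.07815963 0.15402812] centre 0.5132 0.1161 top z 0.0626
```

Seated, and the force shows it bottomed out. Next I release, lift and turn towards pack D.

```bash
python3 -m crank '[[0.66,0,0,0,0],[0.66,0,0,0,0],[0.66,0,0,0,0],[0.66,0,0,0,0],[0.66,0,0,0,0],[0.66,-10,0,0,0],[0.66,-20,0,0,0],[0.66,-40,0,0,0]]'; python3 -m crank '[[0.8,-40,0,0,7],[0.8,-40,0,0,7],[0.8,-20,0,0,7],[0.8,0,0,0,7],[0.8,0,0,0,7],[0.8,0,0,0,7],[0.8,0,0,0,7],[0.8,0,0,0,7],[0.8,0,0,0,3.7],[0.8,0,0,0,0]]' 40; python3 - <<'E'
from meas import *
np.set_printoptions(suppress=True,precision=4)
c=capture("wrist"); save(c,"w11.png",1.5); print(packs(c)); 
c=capture("side"); save(c,"s11.png",1.5); print(packs(c))
E
python3 plan.py .417 -.366 .13 -60.2
```

```text
clock: 26.52
ee_pos: [0.5215, 0.115, 0.1091]
tool_rot: [-1.205, 1.217, 1.211]
ft_force: [0.3, 0.1, 0.0]
finger_gap: 0.661
clock: 27.35
ee_pos: [0.524, 0.1159, 0.2119]
tool_rot: [-0.409, 1.532, 0.41]
ft_force: [-0.6, 0.3, 0.1]
finger_gap: 0.8
[]
[[  0.4201  -0.3662 -59.9326  80.9142  49.0397   0.0245 -60.1899 800.    ]]
ee [0.5241 0.1159 0.2117] heading -59.73 gap 73.4 F [ 0.2 -0.1 -0.7] j7 0.22
tilt deg 0.01 turn 0.47 then tool d mm [  81.6 -365.  -332.5] t 27.45
```

View pics/s11.png

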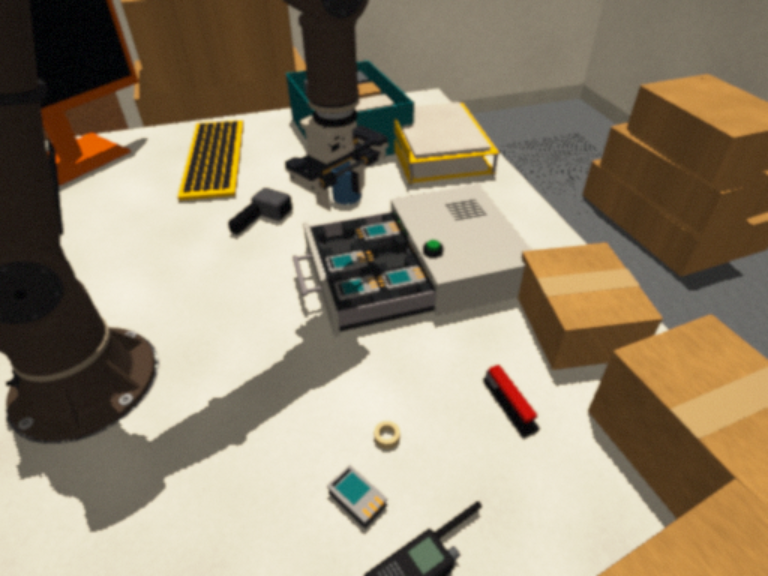

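```bash
python3 -m crank '[[0.8,0,-20,-18,0.5],[0.8,0,-29,-26.5,0],[0.8,0,-29,-26.5,0],[0.8,0,-29,-26.5,0],[0.8,5,-29,-26.5,0],[0.8,5,-29,-26.5,0],[0.8,5,-29,-26.5,0],[0.8,10,-29,-26.5,0],[0.8,10,-29,-26.5,0],[0.8,10,-29,-26.5,0],[0.8,10,-29,-26.5,0],[0.8,10,-29,-26.5,0]]';  python3 -m crank '[[0.8,10,-26,-23,0],[0.8,6,0,0,0],[0.8,0,0,0,0],[0.8,0,0,0,0]]'; python3 - <<'E'
from meas import *
np.set_printoptions(suppress=True,precision=4)
c=capture("wrist"); save(c,"w12.png",1.5); print(packs(c))
E
python3 plan.py .417 -.366 .006 -60.2
```

```text
clock: 28.45
ee_pos: [0.4222, -0.3336, 0.1461]
tool_rot: [-0.407, 1.532, 0.407]
ft_force: [0.5, 0.7, -0.1]
finger_gap: 0.799
clock: 28.78
ee_pos: [0.4156, -0.3652, 0.13]
tool_rot: [-0.405, 1.533, 0.407]
ft_force: [0.1, -0.4, -0.5]
finger_gap: 0.797
[[   0.4169   -0.366   -60.2256   80.6504   48.0081    0.0268  -61.1177
  4400.    ]]
ee [ 0.4162 -0.3647  0.1304] heading -60.26 gap 73.9 F [-0.   0.7 -0.1] j7 1.27
tilt deg 0.06 turn -0.06 then tool d mm [124.4  -1.7  -0. ] t 28.83
```

View pics/w12.png

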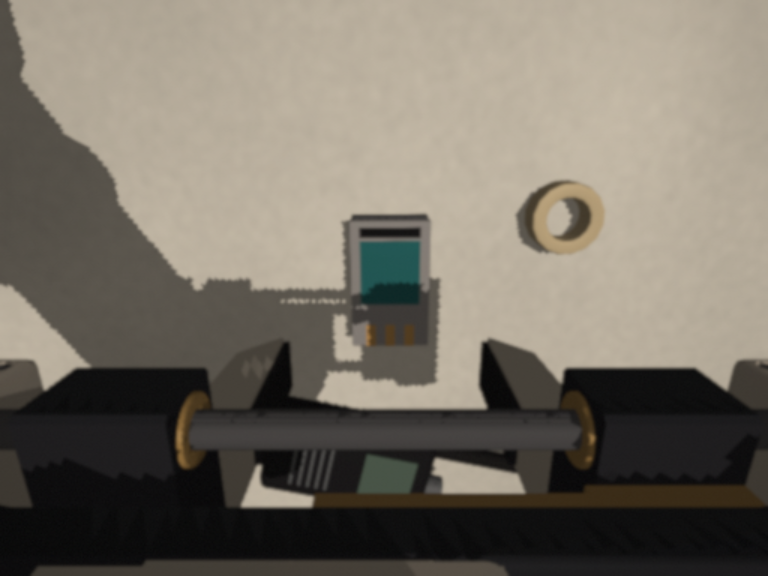

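```bash
python3 -m crank '[[0.8,30,-1.6,0,0],[0.8,35,0,0,0],[0.8,35,0,0,0],[0.8,22,0,0,0],[0.8,2,0,0,0],[0.8,0,0,0,0],[0.4,0,0,0,0],[0.3,0,0,0,0],[0.3,0,0,0,0],[0.3,0,0,0,0],[0.3,0,0,0,0]]' 45;  python3 -m crank '[[0.3,-15,0,0,0],[0.3,-30,0,0,0],[0.3,-40,0,0,-6.6],[0.3,-35,0,0,-6.6],[0.3,0,0,0,-6.6],[0.3,0,0,0,-6.6],[0.3,0,0,0,-6.6],[0.3,0,0,0,-6.6],[0.3,0,0,0,-6.6],[0.3,0,0,0,-6.6],[0.3,0,0,0,-7],[0.3,0,0,0,0]]' ; python3 plan.py .620 .1147 .126 -0.4
```

```text
clock: 29.75
ee_pos: [0.4174, -0.3676, 0.0074]
tool_rot: [-0.406, 1.531, 0.404]
ft_force: [-0.7, 1.7, 7.8]
finger_gap: 0.52
clock: 30.75
ee_pos: [0.416, -0.3674, 0.1263]
tool_rot: [-1.205, 1.212, 1.206]
ft_force: [0.5, 0.0, -2.0]
finger_gap: 0.52
ee [ 0.416  -0.3674  0.1263] heading -0.3 gap 47.9 F [ 0.5  0.  -2. ] j7 2.17
tilt deg 0.01 turn 0.1 then tool d mm [ 3.000e-01 -2.006e+02  4.835e+02] t 30.75
```

```bash
python3 -m crank '[[0.3,0,-12,28,0],[0.3,0,-15,36,0],[0.3,0,-15,36,0],[0.3,0,-15,36,0],[0.3,0,-15,36,0],[0.3,0,-15,36,0],[0.3,0,-15,36,0],[0.3,0,-15,36,0],[0.3,0,-15,36,0],[0.3,0,-15,36,0],[0.3,0,-15,36,0],[0.3,0,-15,36,0]]'; python3 -m crank '[[0.3,0,-15,36,0],[0.3,0,-9,22,0],[0.3,0,0,0,0],[0.3,0,0,0,0],[0.3,0,0,0,0]]'; python3 held.py; python3 plan.py .620 .1147 .126 -0.4
```

```text
clock: 31.75
ee_pos: [0.5982, 0.0566, 0.1263]
tool_rot: [-1.198, 1.217, 1.198]
ft_force: [0.1, -0.8, -1.9]
finger_gap: 0.518
clock: 32.17
ee_pos: [0.6221, 0.1115, 0.1259]
tool_rot: [-1.2, 1.217, 1.199]
ft_force: [-0.4, -0.5, -2.3]
finger_gap: 0.517
x [0.57902505 0.65872991] y [0.08765829 0.13488268] centre 0.6189 0.1113 top z 0.1451
ee [0.6221 0.1108 0.1261] heading -0.81 gap 47.5 F [-0.8 -0.1 -2.3] j7 1.23
tilt deg 0.09 turn -0.41 then tool d mm [0.1 2.2 3.9] t 32.22
```

```bash
python3 -m crank '[[0.3,10,-1,3.5,-0.4],[0.3,25,0,0,0],[0.3,20,0,0,0],[0.3,8,0,0,0],[0.3,0,0,0,0],[0.3,0,0,0,0]]' 60; python3 plan.py .620 .1147 .043 -0.4; python3 held.py
```

```text
clock: 32.72
ee_pos: [0.6236, 0.1154, 0.0634]
tool_rot: [-1.206, 1.212, 1.206]
ft_force: [0.1, -1.1, -2.3]
finger_gap: 0.516
ee [0.6236 0.1154 0.0634] heading -0.27 gap 47.5 F [ 0.1 -1.1 -2.3] j7 1.22
tilt deg 0.03 turn 0.13 then tool d mm [20.4  3.6 -0.8] t 32.72
x [0.58054006 0.66819075] y [0.09132981 0.13851317] centre 0.6244 0.1149 top z 0.0826
```

```bash
python3 -m crank '[[0.3,3,0,0,0],[0.3,3,0,0,0],[0.3,3,0,0,0],[0.3,0,0,0,0],[0.3,3,0,0,0],[0.3,0,0,0,0],[0.3,3,0,0,0],[0.3,0,0,0,0],[0.3,3,0,0,0],[0.3,0,0,0,0]]';python3 -m crank '[[0.3,2,0,0,0],[0.3,0,0,0,0],[0.3,2,0,0,0],[0.3,0,0,0,0]]';python3 plan.py .620 .1147 .043 -0.4; python3 held.py
```

```text
clock: 33.6
ee_pos: [0.6235, 0.1159, 0.0444]
tool_rot: [-1.207, 1.211, 1.207]
ft_force: [1.9, -0.1, -7.4]
finger_gap: 0.517
clock: 33.93
ee_pos: [0.625, 0.1159, 0.0434]
tool_rot: [-1.207, 1.209, 1.204]
ft_force: [-2.6, -1.3, 15.2]
finger_gap: 0.521
ee [0.625  0.1159 0.0434] heading -0.23 gap 48.0 F [-2.6 -1.3 15.2] j7 1.22
tilt deg 0.18 turn 0.17 then tool d mm [ 0.4  5.  -1.3] t 33.93
x [0.50494555 0.6684471 ] y [0.07837741 0.15356016] centre 0.5867 0.116 top z 0.0627
```

```bash
python3 -m crank '[[0.66,0,0,0,0],[0.66,0,0,0,0],[0.66,0,0,0,0],[0.66,0,0,0,0],[0.66,0,0,0,0],[0.66,-10,0,0,0],[0.66,-20,0,0,0],[0.66,-40,0,0,0],[0.66,-40,0,0,0],[0.6,-40,-30,0,0],[0.5,-40,-20,0,0],[0.5,0,0,0,0]]'; python3 -m crank '[[0.3,0,0,0,0],[0.3,0,0,0,0]]'; python3 - <<'E'
from meas import *
np.set_printoptions(suppress=True,precision=4)
c=capture("wrist"); save(c,"w13.png",1.5); P=cloud(c)
hsv=cv2.cvtColor(c["frame"],cv2.COLOR_RGB2HSV)
m=cv2.inRange(hsv,(80,70,20),(100,255,255));k,l,st,ce=cv2.connectedComponentsWithStats(m)
for i in range(1,k):
    if st[i,4]>100:
        q=P[l==i]; A=np.c_[q[:,:2]-q[:,:2].mean(0),np.ones(len(q))]; s=np.linalg.lstsq(A,q[:,2],rcond=None)[0]
        print("teal",st[i,4],ce[i].round(1),q.mean(0).round(4),"tilt",s[:2].round(3))
c=capture("side"); save(c,"s13.png",1.5); print(packs(c))
E
python3 plan.py .421 .1165 .20 -90
```

```text
clock: 34.98
ee_pos: [0.6734, 0.1163, 0.2312]
tool_rot: [-1.21, 1.199, 1.197]
ft_force: [-0.3, 0.6, 0.1]
finger_gap: 0.518
clock: 35.15
ee_pos: [0.6666, 0.1159, 0.2217]
tool_rot: [-1.206, 1.211, 1.207]
ft_force: [-0.2, -0.4, -0.9]
finger_gap: 0.405
 ** On entry to DLASCL parameter number  4 had an illegal value
 ** On entry to DLASCL parameter number  4 had an illegal value
ee [0.666  0.1159 0.2208] heading -0.19 gap 33.0 F [-0.2 -0.7 -0.2] j7 1.27
tilt deg 0.13 turn 89.81 then tool d mm [  21.4    0.6 -245. ] t 35.2Traceback (most recent call last):
  File "<stdin>", line 8, in <module>
    x, resids, rank, s = _umath_linalg.lstsq(a, b, rcond,
                         ~~~~~~~~~~~~~~~~~~~^^^^^^^^^^^^^
                                             signature=signature)
                                             ^^^^^^^^^^^^^^^^^^^^
    raise LinAlgError("SVD did not converge in Linear Least Squares")
numpy.linalg.LinAlgError: SVD did not converge in Linear Least Squares
```

View pics/w13.png

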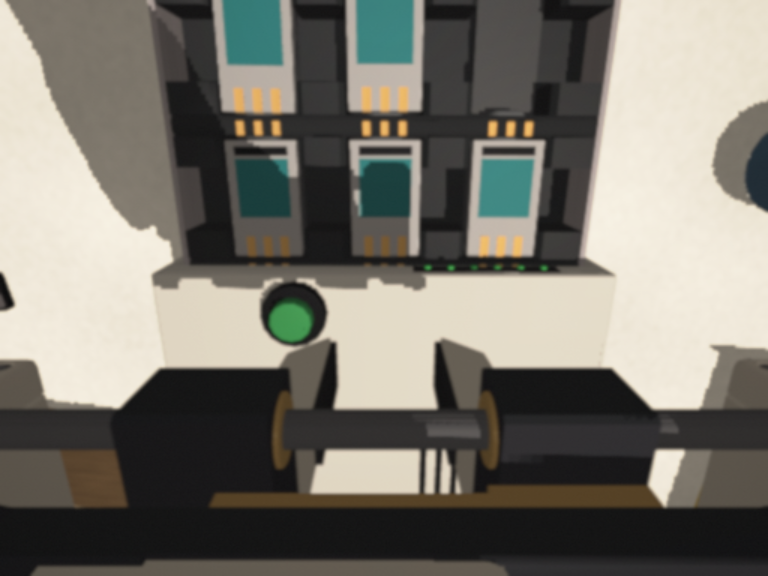

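```bash
python3 -m crank '[[0,0,30,0,0],[0,0,37,0,0],[0,0,37,0,0],[0,0,37,0,0],[0,0,37,0,0],[0,0,37,0,0],[0,0,37,0,0],[0,0,37,0,0],[0,0,0,0,0],[0,0,0,0,0]]' 20; python3 - <<'E'
from meas import *
np.set_printoptions(suppress=True,precision=4)
for n in ("scene","side","wrist"):
    c=capture(n); save(c,n+"14.png",1.5); P=cloud(c)
    hsv=cv2.cvtColor(c["frame"],cv2.COLOR_RGB2HSV)
    m=cv2.inRange(hsv,(80,70,20),(100,255,255));k,l,st,ce=cv2.connectedComponentsWithStats(m)
    for i in range(1,k):
        if st[i,4]>30:
            q=P[l==i]; q=q[np.isfinite(q[:,0])]
            if len(q)<25 or not .3<q[:,0].mean()<.8 or abs(q[:,1].mean())>.5: continue
            print(n,"teal",st[i,4],ce[i].round(1),q.mean(0).round(4),np.percentile(q[:,2],[5,95]).round(4))
E
python3 plan.py .375 .1165 .033 -0.4
```

```text
clock: 36.03
ee_pos: [0.3756, 0.1164, 0.2211]
tool_rot: [-1.208, 1.212, 1.208]
ft_force: [0.4, 0.1, 0.3]
finger_gap: 0.005
scene teal 76 [262.5 184.6] [0.518  0.0361 0.0619] [0.0588 0.0658]
scene teal 83 [284.8 189.6] [0.5172 0.1182 0.0617] [0.0587 0.0646]
scene teal 84 [254.2 205.5] [0.6154 0.0342 0.0617] [0.0589 0.065 ]
scene teal 93 [277.8 211.2] [0.6164 0.1181 0.062 ] [0.0584 0.0652]
scene teal 93 [301.9 217. ] [0.617  0.2016 0.0624] [0.0588 0.0659]
side teal 72 [250.5 153. ] [0.6167 0.2    0.0607] [0.0587 0.0628]
side teal 86 [257.7 167.6] [0.6162 0.1173 0.0606] [0.0586 0.063 ]
side teal 88 [228.  173.6] [0.5177 0.1169 0.0606] [0.0586 0.063 ]
side teal 99 [265.6 184.2] [0.6155 0.0324 0.0606] [0.0583 0.0629]
side teal 107 [234.6 190.4] [0.5179 0.0343 0.0605] [0.0583 0.0626]
ee [0.3788 0.1169 0.2216] heading -0.23 gap 0.6 F [0.2 0.3 0.2] j7 1.11
tilt deg 0.01 turn 0.17 then tool d mm [188.6   3.8  -0.4] t 36.18
```

View pics/side14.png

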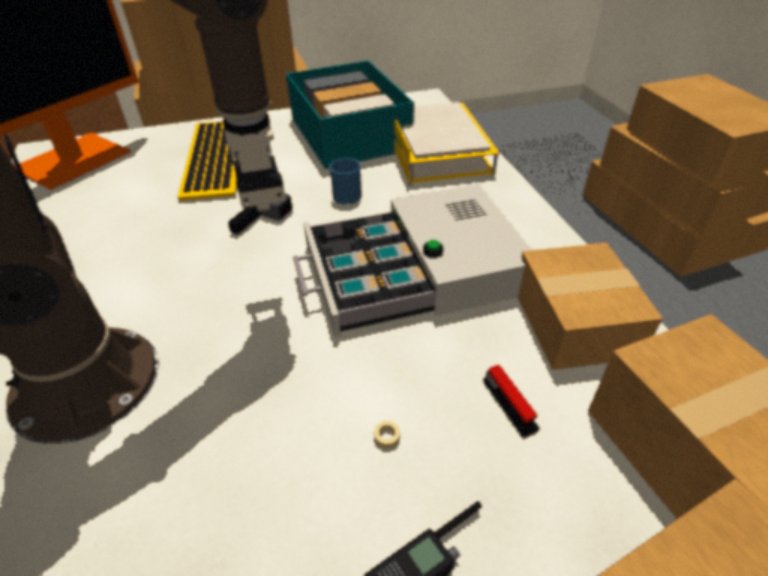

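View pics/scene14.png

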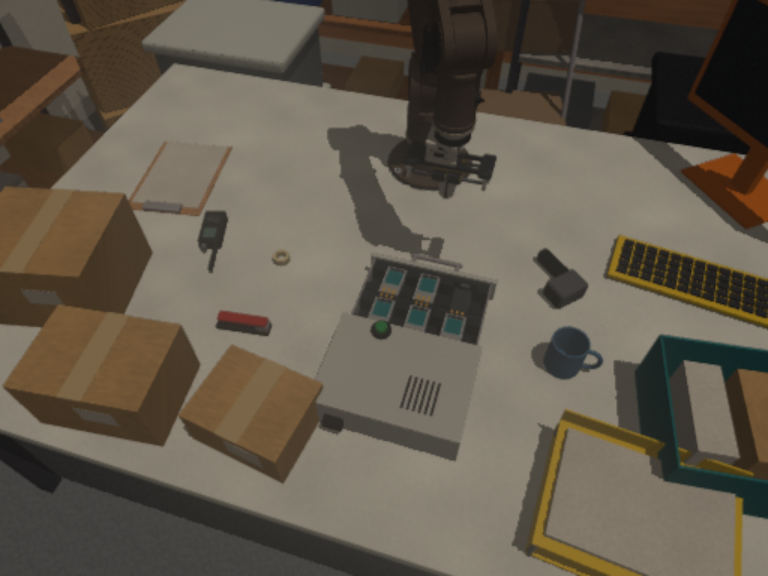

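```bash
python3 -m crank '[[0,30,3,0,0.2],[0,40,0,0,0],[0,40,0,0,0],[0,40,0,0,0],[0,30,0,0,0],[0,6,0,0,0],[0,0,0,0,0]]'; python3 -m crank '[[0,0,-15,0,0],[0,0,-15,0,0],[0,0,-18,0,0],[0,0,-20,0,0],[0,0,-20,0,0],[0,0,-20,0,0],[0,0,-20,0,0],[0,0,-20,0,0],[0,0,-20,0,0],[0,0,-20,0,0],[0,0,-15,0,0],[0,0,0,0,0]]'; python3 plan.py .605 .1165 .036 -0.4
```

```text
clock: 36.77
ee_pos: [0.3744, 0.1164, 0.0341]
tool_rot: [-1.203, 1.218, 1.206]
ft_force: [0.4, -0.3, 0.0]
finger_gap: 0.001
clock: 37.77
ee_pos: [0.5818, 0.1155, 0.038]
tool_rot: [-1.204, 1.21, 1.201]
ft_force: [0.2, 0.3, 0.4]
finger_gap: 0.001
ee [0.5818 0.1155 0.038 ] heading -0.48 gap 0.1 F [0.2 0.3 0.4] j7 1.16
tilt deg 0.22 turn -0.08 then tool d mm [  2.1 -23.2   1.1] t 37.77
```

```bash
python3 -m crank '[[0,0,-8,0,0],[0,0,-5,0,0],[0,0,0,0,0],[0,0,0,0,0]]'; python3 -m crank '[[0,0,-4,0,0],[0,0,-4,0,0],[0,0,0,0,0],[0,0,0,0,0]]';python3 -m crank '[[0,0,-4,0,0],[0,0,0,0,0],[0,0,0,0,0]]'; python3 - <<'E'
from h import *
c=capture("side"); save(c,"s15.png",1.5)
E
```

```text
clock: 38.1
ee_pos: [0.5917, 0.1155, 0.0366]
tool_rot: [-1.204, 1.211, 1.203]
ft_force: [-0.4, -0.5, 0.5]
finger_gap: 0.001
clock: 38.43
ee_pos: [0.5989, 0.1155, 0.036]
tool_rot: [-1.204, 1.213, 1.204]
ft_force: [-1.9, 0.1, 1.1]
finger_gap: 0.005
clock: 38.68
ee_pos: [0.6028, 0.1154, 0.0358]
tool_rot: [-1.204, 1.213, 1.204]
ft_force: [-2.5, 0.0, 1.8]
finger_gap: 0.007
```

View pics/s15.png

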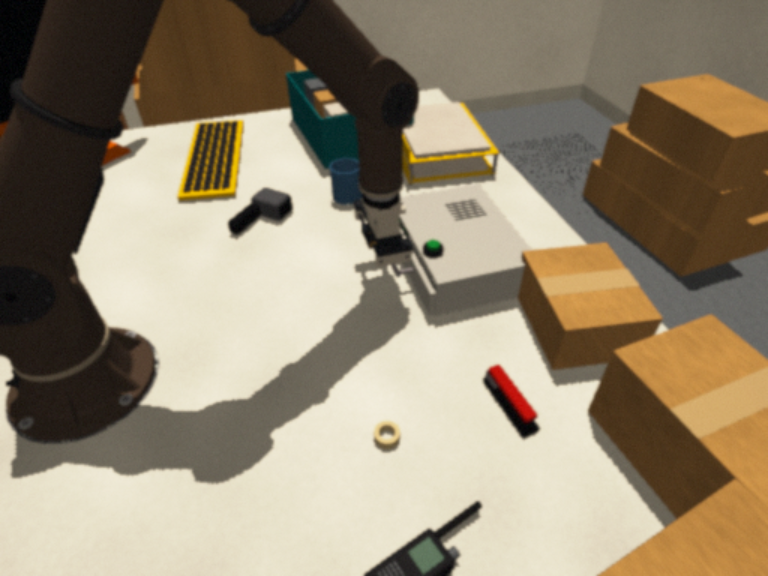

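Nearly shut. I keep pushing until the force rises at the stop.

```bash
python3 -m crank '[[0,0,-4,0,0],[0,0,0,0,0],[0,0,0,0,0]]'; python3 -m crank '[[0,0,-4,0,0],[0,0,0,0,0],[0,0,0,0,0]]';python3 -m crank '[[0,0,-3,0,0],[0,0,0,0,0],[0,0,0,0,0]]'
```

```text
clock: 38.98
ee_pos: [0.6042, 0.1154, 0.0354]
tool_rot: [-1.203, 1.217, 1.208]
ft_force: [-12.0, -0.8, 7.4]
finger_gap: 0.007
clock: 39.23
ee_pos: [0.6043, 0.1154, 0.0349]
tool_rot: [-1.201, 1.222, 1.213]
ft_force: [-24.5, -0.8, 16.3]
finger_gap: 0.004
clock: 39.48
ee_pos: [0.6044, 0.1154, 0.0347]
tool_rot: [-1.199, 1.226, 1.217]
ft_force: [-33.3, -1.6, 24.0]
finger_gap: 0.006
```

```bash
python3 -m crank '[[0,0,15,0,0],[0,0,15,0,0],[0,-25,0,0,0],[0,-40,0,0,0],[0,-40,0,0,0],[0,-40,0,0,0],[0,-20,0,0,0],[0,0,0,0,0]]'; python3 - <<'E'
from meas import *
for n in ("wrist","side","scene"):
    c=capture(n); P=cloud(c); hsv=cv2.cvtColor(c["frame"],cv2.COLOR_RGB2HSV)
    m=cv2.inRange(hsv,(50,110,50),(75,255,255));k,l,st,ce=cv2.connectedComponentsWithStats(m)
    for i in range(1,k):
        if st[i,4]>20: 
            q=P[l==i]; q=q[np.isfinite(q[:,0])]; print(n,st[i,4],q.mean(0).round(4),np.median(q[:,2]).round(4))
    save(c,n+"16.png",1.5)
E
python3 plan.py .692 .055 .18 -0.4
```

```text
clock: 40.15
ee_pos: [0.5878, 0.1164, 0.207]
tool_rot: [-1.207, 1.203, 1.197]
ft_force: [0.5, 0.2, -0.2]
finger_gap: 0.007
side 43 [0.6944 0.0504 0.1111] 0.1114
ee [0.5843 0.1153 0.2005] heading -0.42 gap 0.5 F [ 0.  -0.2 -1. ] j7 1.2
tilt deg 0.03 turn -0.02 then tool d mm [  20.6 -108.1  -59.5] t 40.3
```

View pics/wrist16.png

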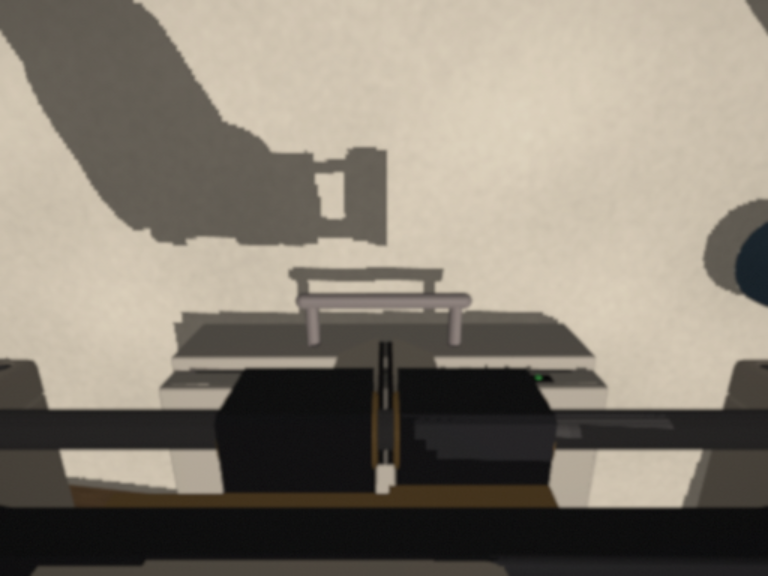

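```bash
python3 - <<'E'
from meas import *
P=cloud(capture("wrist")); print([(v,*P[v,256].round(4)) for v in range(192,212)][::2], [(v,*P[v,280].round(4)) for v in range(212,250,3)])
E
python3 -m crank '[[0,0,-25,-14,0],[0,0,-28,-15,0],[0,10,-28,-16,0],[0,10,-27,-15,0],[0,0,0,0,0],[0,0,0,0,0],[0,0,0,0,0]]'; python3 plan.py .692 .0545 .117 -0.4
python3 - <<'E'
from h import *
c=capture("side"); save(c,"s17.png",1.5)
E
```

```text
[(192, np.float64(0.6177), np.float64(0.1137), np.float64(0.0013)), (194, np.float64(0.6207), np.float64(0.1137), np.float64(0.0002)), (196, np.float64(0.6233), np.float64(0.1136), np.float64(0.0004)), (198, np.float64(0.626), np.float64(0.1136), np.float64(0.0005)), (200, np.float64(0.6284), np.float64(0.1136), np.float64(0.0011)), (202, np.float64(0.6138), np.float64(0.1138), np.float64(0.0483)), (204, np.float64(0.6148), np.float64(0.1138), np.float64(0.052)), (206, np.float64(0.6163), np.float64(0.1138), np.float64(0.0541)), (208, np.float64(0.6183), np.float64(0.1138), np.float64(0.0549)), (210, np.float64(0.6212), np.float64(0.1138), np.float64(0.0534))] [(212, np.float64(0.6242), np.float64(0.1401), np.float64(0.0523)), (215, np.float64(0.6497), np.float64(0.1444), np.float64(-0.0003)), (218, np.float64(0.6532), np.float64(0.1443), np.float64(0.0013)), (221, np.float64(0.6575), np.float64(0.1444), np.float64(0.0011)), (224, np.float64(0.6553), np.float64(0.1433), np.float64(0.0152)), (227, np.float64(0.6561), np.float64(0.1428), np.float64(0.0225)), (230, np.float64(0.6555), np.float64(0.1421), np.float64(0.0323)), (233, np.float64(0.5721), np.float64(0.1276), np.float64(0.2111)), (236, np.float64(0.572), np.float64(0.1273), np.float64(0.2149)), (239, np.float64(0.5722), np.float64(0.1271), np.float64(0.2179)), (242, np.float64(0.5721), np.float64(0.1268), np.float64(0.2214)), (245, np.float64(0.5466), np.float64(0.1227), np.float64(0.2721)), (248, np.float64(0.5463), np.float64(0.1225), np.float64(0.2746))]
clock: 40.93
ee_pos: [0.6909, 0.0551, 0.179]
tool_rot: [-1.203, 1.215, 1.206]
ft_force: [-0.5, 0.9, 0.2]
finger_gap: 0.007
ee [0.6909 0.0551 0.179 ] heading -0.4 gap 0.7 F [-0.5  0.9  0.2] j7 1.34
tilt deg 0.17 turn 0.0 then tool d mm [62.  -1.3 -0.6] t 40.93
```

View pics/s17.png

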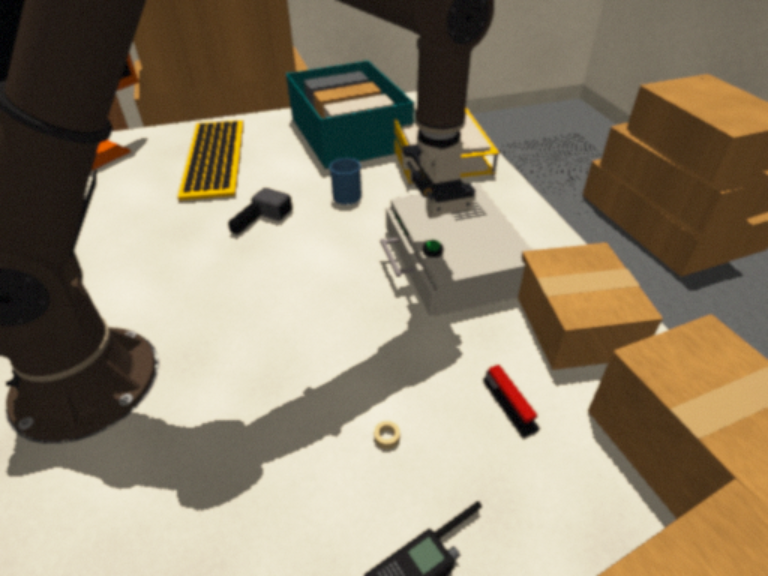

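```bash
python3 -m crank '[[0,25,0,0,0],[0,25,0,0,0],[0,8,0,0,0],[0,4,0,0,0],[0,3,0,0,0],[0,3,0,0,0],[0,2,0,0,0],[0,0,0,0,0],[0,0,0,0,0],[0,0,0,0,0]]'
```

```text
clock: 41.82
ee_pos: [0.6924, 0.0552, 0.1118]
tool_rot: [-1.204, 1.211, 1.203]
ft_force: [0.6, 1.9, 1.9]
finger_gap: 0.006
```

```bash
python3 -m crank '[[0,2,0,0,0],[0,2,0,0,0],[0,0,0,0,0],[0,0,0,0,0]]'; python3 -m crank '[[0,2,0,0,0],[0,2,0,0,0],[0,0,0,0,0],[0,0,0,0,0]]'
```

```text
clock: 42.15
ee_pos: [0.6924, 0.0552, 0.1083]
tool_rot: [-1.205, 1.211, 1.203]
ft_force: [-2.6, 0.7, 12.8]
finger_gap: 0.006
clock: 42.48
ee_pos: [0.6927, 0.0552, 0.1077]
tool_rot: [-1.205, 1.209, 1.202]
ft_force: [-13.7, -0.4, 37.2]
finger_gap: 0.006
```

The button bottomed out: the tool stopped at z ≈ 0.108 while the force kept rising. I lift clear and check.

```bash
python3 -m crank '[[0,-6,0,0,0],[0,-25,0,0,0],[0,-40,0,0,0],[0,-40,0,0,0],[0,-40,30,0,0],[0,0,30,0,0],[0,0,30,0,0],[0,0,0,0,0],[0,0,0,0,0],[0,0,0,0,0]]'; python3 - <<'E'
from meas import *
for n in ("wrist","side"):
    c=capture(n); P=cloud(c); save(c,n+"18.png",1.5)
    hsv=cv2.cvtColor(c["frame"],cv2.COLOR_RGB2HSV)
    m=cv2.inRange(hsv,(50,110,50),(75,255,255));k,l,st,ce=cv2.connectedComponentsWithStats(m)
    for i in range(1,k):
        if st[i,4]>20: print(n,st[i,4],np.nanmean(P[l==i],0).round(4))
    if n=="wrist":
        q=P[(abs(P[...,2]-.05)<.007)&(abs(P[...,1]-.115)<.03)&(P[...,0]<.64)]; print("bar x",np.percentile(q[:,0],[1,99]) if len(q) else None)
o=get_obs(); print(o["ee_pos"],o["ft_force"],o["clock"])
E
```

```text
clock: 43.32
ee_pos: [0.6071, 0.0548, 0.2471]
tool_rot: [-1.204, 1.213, 1.203]
ft_force: [0.5, -0.1, 0.7]
finger_gap: 0.004
wrist 39 [0.5963 0.0544 0.2789]
bar x [0.61322198 0.62445045]
side 43 [0.694  0.0511 0.1109]
[0.60760366 0.05504416 0.24678528] [ 0.44344123  0.25447159 -0.0134176 ] 43.4167
```

View pics/side18.png

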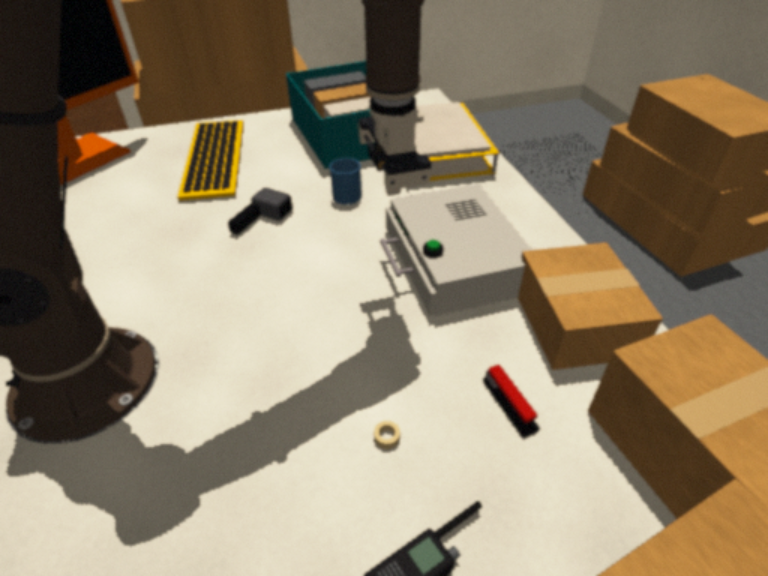

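View pics/wrist18.png

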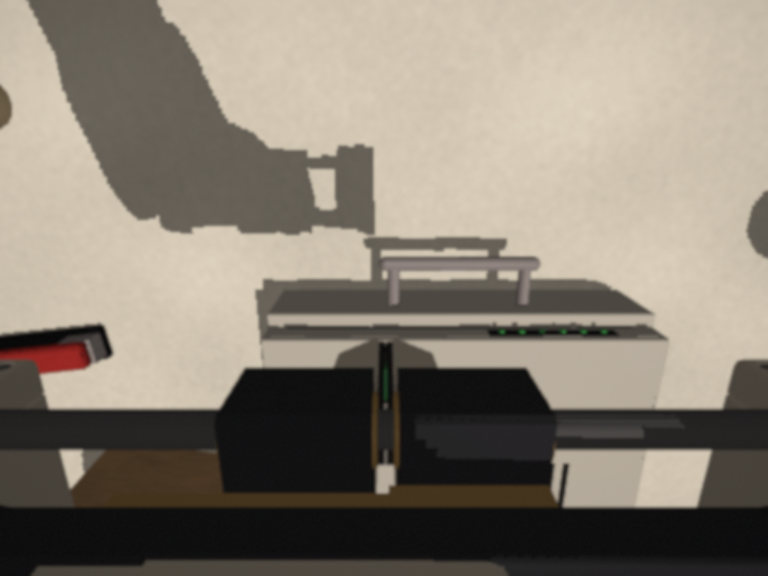

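The tray is shut (bar at x = 0.613–0.625, where the stop was), the button is back up, the bystanders are undisturbed and the arm is clear.

```bash
python3 -c "
from bench import *
print(job_done())"
```

```text
the job is handed in; nothing more can be done
None
```

The job is done and handed in at about 43 s of the 210 s. I pulled the tray out to its stop and pressed all four loose batteries into free bays: front right, front middle, back right and back middle. I then pushed the tray shut, pressed the green button and moved the arm clear.

**Batteries:** before I shut the tray, the side and scene cameras showed all five batteries level with each other to within about 1 mm. That includes the one already charging, which I did not touch. Contacts faced the rear. Each one was pressed until the force rose to 14–20 N at the bottom of its bay.

**Tray:** it stopped moving while the push force rose to about 33 N. Afterwards the handle was still where it had stopped, about 199 mm in from fully out.

**Button:** it stopped at about 6 mm of travel with the force rising to 37 N. The side camera then showed it back at its original height.

**Other items:** the tape, stapler and radio were clear of every move, and the final pictures show no visible change in any of the bystanders.

The one disagreement was that the wrist and side cameras differed by about 3 mm on battery positions. I used the wrist values, and they matched how the batteries sat in the gripper. The robot gave no verdict on hand-in.

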